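# Stack wall tiles on the hand-pumped lift and pump it up

## Task

The wall behind this bar is being tiled. With the lift's platform still down, lay all the loose wall tiles flat on it in one stack, lengthwise, and tap the stack square: ends up against the platform's end fence, all edges flush. Then pump the lift's lever through full strokes until the platform is fully raised, let the lever come back up and leave the stack still square, without disturbing the other things on the counter.

Things in the scene. Friction and masses are not known exactly. Their poses are not given: they have to be found in the camera images.
- tile1: plain slate-grey glazed wall tile, 100 x 65 x 8 mm, about 115 g; may be absent. Origin at the centre of its underside; x along the 100 mm length, y along the 65 mm width, z up. Starts flat on the counter.
- tile2: plain slate-grey glazed wall tile, 100 x 65 x 8 mm, about 115 g; may be absent. Origin at the centre of its underside; x along the 100 mm length, y along the 65 mm width, z up. Starts flat on the counter.
- tile3: plain slate-grey glazed wall tile, 100 x 65 x 8 mm, about 115 g; may be absent. Origin at the centre of its underside; x along the 100 mm length, y along the 65 mm width, z up. Starts flat on the counter.
- tile4: plain slate-grey glazed wall tile, 100 x 65 x 8 mm, about 115 g; may be absent. Origin at the centre of its underside; x along the 100 mm length, y along the 65 mm width, z up. Starts flat on the counter.
- tile5: plain slate-grey glazed wall tile, 100 x 65 x 8 mm, about 115 g; may be absent. Origin at the centre of its underside; x along the 100 mm length, y along the 65 mm width, z up. Starts flat on the counter.
- fence_foot (a point): point at the middle of the foot of the platform's end fence; moves with the platform. x through the fence away from the robot, y along it, z up. The aluminium platform's flat top spans x -140 to +20, y -70 to +70 mm, 50 mm above the counter when lowered. Fence 100 wide, 50 tall, 6 mm thick, inner face at x = 0: a tile lying lengthwise with its end on it has its centre at x = -50 mm
- platform (a joint): height of the platform above its lowered position, m; 0 at the start. A ratchet holds it: each full stroke of the lever lifts it about 16 mm (after a short stroke it sinks back; mid-stroke it is a few mm higher) and it comes down no further. Fully raised after four full strokes at about 0.0635; further strokes do nothing.
- pump_lever (a joint): angle of the pump lever, rad: 0 at rest (it springs back there when let go), grows as the pad end is pressed down, 0.8 at the bottom stop. A full stroke is from below 0.08 to above 0.72. It takes about 5 to 15 N at the pad.
- lever_pad (a point): centre of the top face of the black rubber pad (60 x 36 x 14 mm, long side along the lever) on the free end of the pump lever, a steel bar that points from the grey pump column towards the robot and stands 0.35 rad above level at rest. Its axes turn with the lever and are the lift's at rest. Push the pad down from above.
- lever_pivot (a point): the lever's hinge at the front of the grey pump column (70 x 50 mm, 227 mm tall, centre 30 mm behind the hinge), right of the platform seen from the robot. The hinge axis is level, along the lift's y (that of fence_foot). The pad is 180 mm from it, towards the lift's -x, and moves on an arc about it, about 140 mm down.
- tumbler: glass tumbler, 76 mm wide, 85 mm tall; a bystander, not to be disturbed. Origin at the centre of its underside.
- jigger: brass double jigger, 46 mm wide, 105 mm tall; a bystander, not to be disturbed. Origin at the centre of its underside.
- bitters: small amber bottle, 52 mm wide, 150 mm tall; a bystander, not to be disturbed. Origin at the centre of its underside.
- spirit: green bottle, 72 mm wide, 240 mm tall; a bystander, not to be disturbed. Origin at the centre of its underside.
- spacers: clear open tub, 90 x 70 x 45 mm; a bystander, not to be disturbed. Origin at the centre of its underside.
- trowel: spatula lying on the counter; a bystander, not to be disturbed. Origin at the centre of its underside.
- tape_roll: roll of tape lying flat, 60 mm wide, 25 mm tall; a bystander, not to be disturbed. Origin at the centre of its underside.
Things that resemble listed ones, but are neither listed nor needed, are in the scene too. Leave any blue look-alike of the tile2 alone. Leave any white look-alike of the tile5 alone.

How it is judged:
By the outcome, as a careful person would: the job done as asked, in the order asked, and still so for the second after the job is handed in, with the robot touching nothing.
Of tile1, tile2, tile3, tile4, tile5 only 3 to 5 are there at a start; the rules pass over those that are not, and their reading is None.
At some moment in a run one of tile1, tile2, tile3, tile4, tile5 may be knocked a few centimetres aside while the robot is not near it.
Once in a run the grip may slacken for a moment while it holds something.
It also fails if it takes over 210 s, if anything falls off the work surface, if the arm or the gripper's body presses on something with over 40 N, if the wrist force passes 120 N, or if a joint passes its speed limit or range.

## Robot

A 6-joint arm with a two-finger parallel gripper is mounted at the origin on the work surface. World frame = base frame: x ahead of the robot, y to its left, z up, the work surface at z = 0. Lengths are in m, angles in degrees, forces in N, time in s.
With the tool pointing down it reaches from about 0.275 to 0.725 m from the base axis. Payload 15.9 kg.
Tool frame: the origin (TCP) lies at the very end of the fingers, on their centre line; the grasp point (between the pads) lies 19 mm behind it; z points along the fingers, y is the line along which they close (so a half turn about z gives the same grasp; the last joint's range is limited). The gripper opens to 85 mm and grips with 20 to 120 N. Pads are 22 mm wide; open, the fingers measure 114 mm over their backs; the gripper's body (76 mm by 85 mm) begins 54 mm behind the grasp point. The pads swing forward as they close: fully open they stand 13 mm farther back than shut.
Start: joints at [-68.239, 12.198, -1.971, 75.831, 0, 90], TCP at [0.185, -0.464, 0.231] pointing down, gripper open.
Joint ranges: [-170.91, 170.91], [-42.67, 98.43], [-65.05, 77.54], [-120.47, 116.71], [-90, 82.35], [-180, 180]. Speed limits (degrees/s): [108.29, 108.29, 136.94, 147.25, 180, 180].

## Interface

Orientations are given as [roll, pitch, yaw] about the fixed x, y, z axes, in that order (R = Rz(yaw) Ry(pitch) Rx(roll)).
In Python, from station import * gives the robot as it stands.
- The arm moves only by the tool apply_moves, never from a script. Its argument "plan" is a list of rows, each an object with "gripper": the finger opening in cm, from 0 to 8.54; "dp": the shift along the tool's x, y, z in cm, a list of three; "rotation": the turn, a rotation vector about the tool's x, y, z in degrees, a list of three. A call has 1 to 12 rows; each row is the pose to reach, as a shift and turn from the pose commanded when the call began, along the tool's axes at that moment; what a row does not reach only later rows make up. A row lasts 1/12 s, in which the tool goes at most 41.7 mm and 7.16 degrees, less where a joint would pass 70% of its speed; a pose out of reach is approached as far as the arm can. A call with a gripper value outside its range is refused whole. The fingers move at their own pace and stop on an object; "force" is the grip in N (left out, the last holds). Time passes only in rows, so rows that repeat a pose let the fingers close. It gives the time, the measured TCP pose, the force, the opening and the grip force at its end, in the units of the state.
- get_obs(): the state, without advancing time (a new reading comes with each control period).
- read_camera(name): name is "side" or "top"; returns a dict with "image" (480x640x3 uint8, red, green, blue), "mtx" (3x3 intrinsics, pixels), "rvec" (rotation vector, rad) and "tvec" (3), from world to camera coordinates, as OpenCV has them. Camera axes: x right, y down, z forward; pixel columns grow to the right and rows downward; lengths in m; the calibration is good to about 2 mm. A picture is of the moment at which its call begins. There is no depth.
- sign_off(): hands the job in; it is judged then, once.
Trained networks look in a picture, given as the dict that the camera call returned (one of the last four; its "shot" number tells which), for a name from the list of things; names that differ only in an ending like _2 or _b are one class to them, and where a whole thing is asked for, a point or a joint stands for the part that bears it (a point fixed in the world has none). Each returns a list of dicts, best first, with "confidence" (0 to 1); they miss things now and then, are a little off and sometimes report something else, mostly with a low value. They report only what shows in the picture. A call takes as long as a camera call. They do not tell look-alikes from the thing itself.
- recognise(picture, target): "centre" ([column, row] in pixels, amid what is visible of it).
- regions_of(picture, target): "region" (480x640 bool, what is visible of it) and "centre" ([column, row] in pixels, amid what is visible of it).
- tip_of(picture, target): "centre" ([column, row] in pixels: a listed point, or the origin of a listed thing).
The state is a dict: "t": time; "joint_positions": joint angles; "qd": joint speeds; "joint_torque": joint torques, N m; "position": TCP position; "tool_rot": TCP orientation; "contact_force": force on the tool from outside, world axes, zero at the start; "wrist_torque": the same for the moment, N m; "width": finger opening in m; "grasp_force": force on a finger pad.
Only numpy, scipy, OpenCV 4.12 (cv2) and the standard library are available. Lean on these libraries where they do the work, as an engineer would, in place of code of your own. Each camera call takes 0.05 s, during which the arm holds its last target. There are 200 camera calls.

## Working session

There is one attempt and no reset: what is moved stays moved. The work goes in short steps, Python scripts to look and compute and a tool call to move; the robot and the scene stay as the last step left them, time stands still between calls to the robot, and variables do not carry over. Pictures are saved under pics/ and viewed, at most 14 in all, crops included, and the job is handed in when it is done.

Besides the shell and the picture viewer there is one more tool, called after ">>>" as name([rows], argument=value, ...), one row to a line, values as JSON. apply_moves: Moves the arm, as the interface text tells. Its arguments: {"type":"object","properties":{"plan":{"type":"array","items":{"type":"object","properties":{"gripper":{"type":"number"},"dp":{"type":"array","items":{"type":"number"}},"rotation":{"type":"array","items":{"type":"number"}}}}},"force":{"type":"number"}},"required":["plan"]}

```bash
mkdir -p pics; ls; cat > h.py <<'E'
from station import *
import numpy as np, cv2
from scipy.spatial.transform import Rotation as Ro
def cam(n):
    p=read_camera(n); return p
def save(p,f,crop=None,s=1):
    im=p["image"][:,:,::-1]
    if crop: im=im[crop[1]:crop[3],crop[0]:crop[2]]
    cv2.imwrite("pics/"+f,cv2.resize(im,None,fx=s,fy=s,interpolation=cv2.INTER_CUBIC))
def toz(p,uv,z):
    uv=np.asarray(uv,float).reshape(-1,1,2)
    n=cv2.undistortPoints(uv,p["mtx"],None).reshape(-1,2)
    R=cv2.Rodrigues(np.asarray(p["rvec"],float))[0]; t=np.asarray(p["tvec"],float).ravel()
    c=-R.T@t; d=np.c_[n,np.ones(len(n))]@R
    return c+d*((z-c[2])/d[:,2])[:,None]
def proj(p,X):
    return cv2.projectPoints(np.asarray(X,float).reshape(-1,3),np.asarray(p["rvec"],float),np.asarray(p["tvec"],float),p["mtx"],None)[0].reshape(-1,2)
def tri(ps,uvs):
    A=[]
    for p,(u,v) in zip(ps,uvs):
        R=cv2.Rodrigues(np.asarray(p["rvec"],float))[0]; P=np.asarray(p["mtx"])@np.c_[R,np.asarray(p["tvec"],float).ravel()]
        A+= [u*P[2]-P[0], v*P[2]-P[1]]
    X=np.linalg.svd(np.array(A))[2][-1]; return X[:3]/X[3]
E
python3 - <<'E'
from h import *
T=cam("top");S=cam("side")
save(T,"top0.png");save(S,"side0.png")
print(get_obs())
for n in ["tile1"]:
    for p in(T,S):
        for r in regions_of(p,n):
            m=r["region"].astype(np.uint8); c=max(cv2.findContours(m,0,2)[0],key=cv2.contourArea)
            q=cv2.boxPoints(cv2.minAreaRect(c))
            col=p["image"][r["region"]].mean(0).round()
            w=toz(p,q,.008)
            print(n,round(r["confidence"],2),np.round(r["centre"]),col,m.sum(),"world c",w.mean(0).round(3),"sides",np.linalg.norm(w[1]-w[0]).round(3),np.linalg.norm(w[2]-w[1]).round(3))
for n in ["fence_foot","lever_pad","lever_pivot"]:
    a=tip_of(T,n);b=tip_of(S,n)
    print(n,[(np.round(x["centre"],1),round(x["confidence"],2)) for x in a+b])
    if a and b: print(tri([T,S],[a[0]["centre"],b[0]["centre"]]).round(4))
for n in ["tumbler","jigger","bitters","spirit","spacers","trowel","tape_roll"]:
    a=tip_of(T,n); print(n,[(np.round(x["centre"]),round(x["confidence"],2),toz(T,x["centre"],0)[0].round(3)) for x in a[:2]])
E
```

```text
pics
{'t': 0.1, 'joint_positions': array([-6.82380822e+01,  1.22226343e+01, -2.00275145e+00,  7.58312597e+01,
        1.38168210e-03,  8.99997058e+01]), 'qd': array([ 0.05138886, -0.08424219,  0.20413143,  0.1205203 ,  0.13511366,
       -0.03456331]), 'joint_torque': array([ 9.11821735e-04, -6.87244534e+01,  4.87805092e+01,  1.21209043e-02,
        5.12961901e-05, -5.84751251e-05]), 'position': array([ 0.18527392, -0.46409172,  0.23087309]), 'tool_rot': array([-1.79943355e+02, -1.38197232e-03,  2.17622106e+01]), 'contact_force': array([ 0.98725552, -0.04791873,  0.06799765]), 'wrist_torque': array([ 0.02099049, -0.01169273, -0.01482587]), 'grasp_force': 0.0, 'width': 0.08558578596079126}
tile1 0.72 [278. 341.] [178. 172. 167.] 917 world c [0.332 0.082 0.008] sides 0.099 0.065
tile1 0.71 [407. 289.] [73. 80. 87.] 929 world c [ 0.455 -0.247  0.008] sides 0.066 0.099
tile1 0.7 [450. 300.] [72. 78. 85.] 953 world c [ 0.438 -0.369  0.008] sides 0.066 0.097
tile1 0.64 [403. 234.] [ 44.  71. 135.] 885 world c [ 0.608 -0.245  0.008] sides 0.065 0.098
tile1 0.56 [354. 294.] [73. 80. 87.] 909
[... 709 characters left out ...]
(array([345.4, 238.4]), 0.56)]
[0.49   0.0382 0.238 ]
lever_pivot [(array([289.6, 207.8]), 0.87), (array([271.9, 262.9]), 0.94)]
[0.6622 0.0415 0.1675]
tumbler [(array([330., 178.]), 0.65, array([ 0.769, -0.06 ,  0.   ]))]
jigger [(array([149., 316.]), 0.84, array([0.412, 0.425, 0.   ]))]
bitters [(array([181., 357.]), 0.65, array([0.302, 0.343, 0.   ])), (array([153., 319.]), 0.25, array([0.403, 0.415, 0.   ]))]
spirit [(array([454., 202.]), 0.96, array([ 0.694, -0.391,  0.   ]))]
spacers [(array([383., 181.]), 0.96, array([ 0.756, -0.203,  0.   ]))]
trowel [(array([450., 347.]), 0.89, array([ 0.309, -0.365,  0.   ]))]
tape_roll [(array([482., 293.]), 0.65, array([ 0.447, -0.455,  0.   ]))]
```

View pics/top0.png

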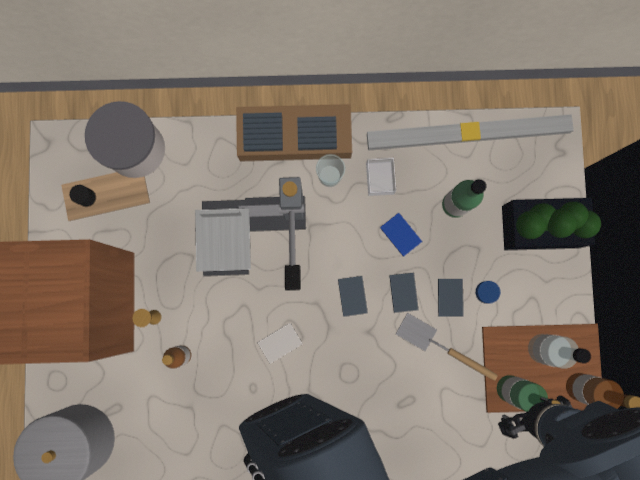

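View pics/side0.png

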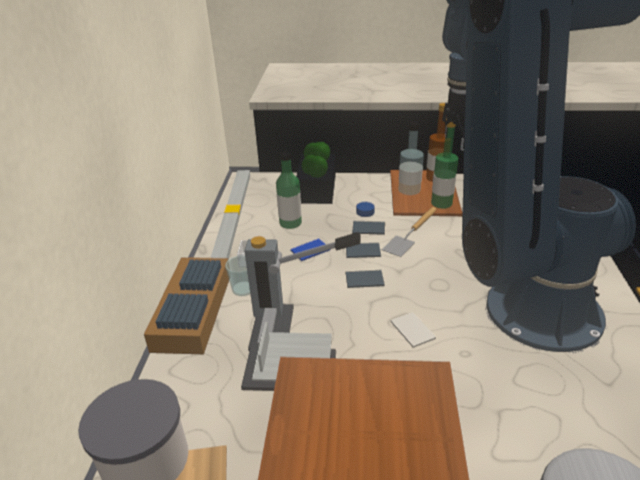

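Top view: three slate tiles at (352,296), (404,293) and (450,298). The look-alikes are the blue tile at (400,235), the white one at (280,342) and the dark pieces in the wooden rack at (262,132)/(317,132). The platform is at (222,240), with its fence on the far edge, and the lever pad is at (292,278). I choose the three slate tiles lying flat on the counter.

```bash
cat >> h.py <<'E'
def tiles(p,z=.008,seeds=None):
    out=[]
    for r in regions_of(p,"tile1"):
        col=p["image"][r["region"]].mean(0)
        if not(col.max()<120 and col[2]-col[0]<40): continue
        m=r["region"].astype(np.uint8); c=max(cv2.findContours(m,0,1)[0],key=cv2.contourArea)
        w=toz(p,c.reshape(-1,2),z)[:,:2]
        (cx,cy),(a,b),an=cv2.minAreaRect((w*1000).astype(np.float32))
        if a<b: an+=90
        yaw=(an+90)%180-90
        M=toz(p,np.argwhere(r["region"])[:,::-1],z)[:,:2]; cc=np.cov(M.T); ev,V=np.linalg.eigh(cc); v=V[:,1]
        y2=np.degrees(np.arctan2(v[1],v[0])); y2=(y2+90)%180-90
        out.append((M.mean(0).round(4),round(y2,1),round(yaw,1),(round(a),round(b)),round(r["confidence"],2)))
    return out
E
python3 - <<'E'
from h import *
T=cam("top");S=cam("side")
for t in tiles(T): print(t)
im=T["image"][:,:,::-1]
cv2.imwrite("pics/c1.png",np.vstack([cv2.resize(im[190:290,180:320],(784,560),interpolation=cv2.INTER_CUBIC)]))
cv2.imwrite("pics/c2.png",cv2.resize(im[215:325,330:500],(765,495),interpolation=cv2.INTER_CUBIC))
save(S,"c3.png",(230,225,370,395),3.5)
X=tri([T,S],[[219.1,214.9],[264.7,352.8]]);print("ff",X)
print("platcorners toz .05:",toz(T,[[197,210],[250,209],[197,273],[250,273]],.05).round(3))
for n in["lever_pad","lever_pivot"]:
    a=tip_of(T,n);b=tip_of(S,n)
    if a and b: print(n,tri([T,S],[a[0]["centre"],b[0]["centre"]]).round(4))
E
```

```text
(array([ 0.4556, -0.2466]), np.float64(4.8), 4.0, (103, 70), 0.88)
(array([ 0.4385, -0.3683]), np.float64(-1.7), -2.6, (66, 100), 0.85)
(array([ 0.449 , -0.1116]), np.float64(13.0), 8.7, (105, 68), 0.74)
ff [0.66299359 0.22750239 0.06324084]
platcorners toz .05: [[0.681 0.287 0.05 ]
 [0.68  0.15  0.05 ]
 [0.517 0.288 0.05 ]
 [0.514 0.152 0.05 ]]
lever_pad [0.4872 0.0401 0.2334]
lever_pivot [0.6581 0.0397 0.1618]
```

View pics/c1.png

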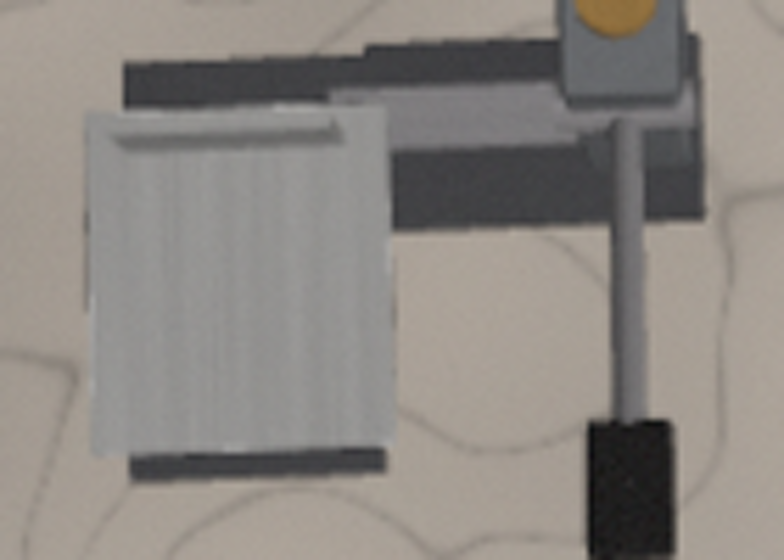

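View pics/c2.png

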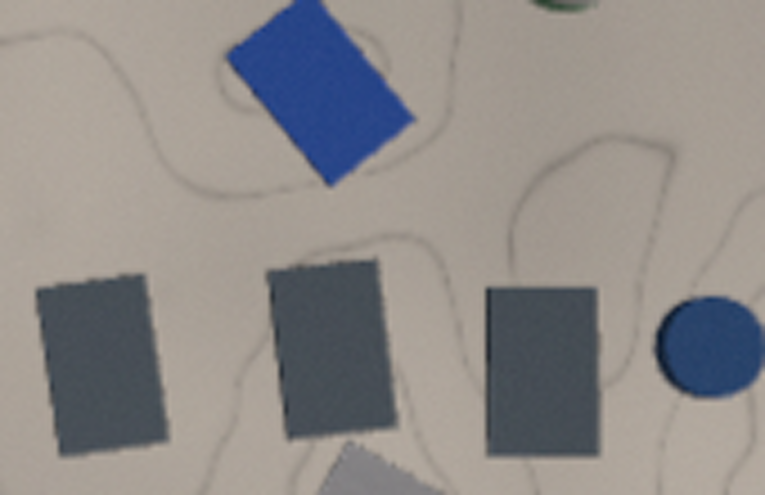

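View pics/c3.png

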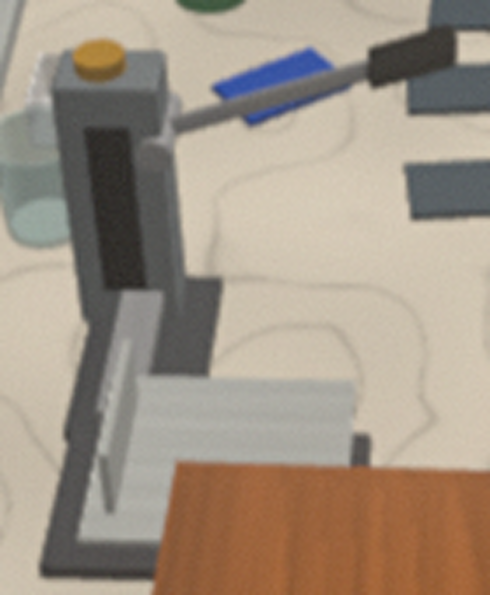

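The platform corners are sharp in the crop, with the fence on the far side. All three chosen tiles are slate-grey: A crop centre (102,365), B (332,350), C (543,372). The blue one is clearly different. In the side crop the rubber pad is at about (348,240) in the full image.

```bash
python3 - <<'E'
from h import *
T=cam("top")
def ang(d): return round(float(np.degrees(np.arctan2(d[1],d[0]))),2)
def quad(q,s,o,z):
    w=toz(T,np.array(q)/s+o-0.4,z); return w
for n,q in dict(A=[(36,290),(146,275),(168,440),(60,456)],B=[(267,270),(378,259),(397,427),(288,439)],C=[(487,288),(598,288),(600,456),(487,456)]).items():
    w=quad(q,4.5,np.array([330,215]),.008)
    print(n,w.mean(0).round(4),ang(w[0]-w[3]),ang(w[1]-w[2]),ang(w[0]-w[1])-90,ang(w[3]-w[2])-90,np.linalg.norm(w[0]-w[3]).round(3),np.linalg.norm(w[0]-w[1]).round(3))
o=np.array([180,190])
w=quad([(88,112),(387,108),(393,448),(92,456)],5.6,o,.05)
print("plat",w.mean(0).round(4),w.round(4),ang(w[0]-w[3]),ang(w[1]-w[2]),ang(w[0]-w[1])-90,ang(w[3]-w[2])-90)
w=quad([(112,133),(330,122),(340,140),(118,150)],5.6,o,.05); print("fence front .05",w.round(4))
w=quad([(112,133),(330,122),(340,140),(118,150)],5.6,o,.1); print("fence .1",w.round(4),ang(w[0]-w[1])-90)
for z,q in((.0,[(123,62),(700,35),(704,218),(387,472),(130,480)]),(.01,[(123,62),(700,35),(704,218),(387,472),(130,480)])):
  w=quad(q,5.6,o,z); print("base",w.round(4),ang(w[0]-w[1])-90,ang(w[4]-w[3])-90,ang(w[1]-w[2]))
print("pad", quad([(588,420),(674,422),(674,556),(590,556)],5.6,o,.23).round(4))
w=quad([(559,0),(685,0),(682,103),(566,105)],5.6,o,.227);print("col",w.round(4))
R=cv2.Rodrigues(np.asarray(T["rvec"],float))[0];print("cam",(-R.T@np.ravel(T["tvec"])).round(3))
E
```

```text
A [ 0.4496 -0.1114  0.008 ] 6.58 5.73 6.290000000000006 6.900000000000006 0.098 0.065
B [ 0.4558 -0.2462  0.008 ] 4.97 4.11 4.180000000000007 4.769999999999996 0.099 0.066
C [ 0.4391 -0.3687  0.008 ] -2.56 -2.1 -1.480000000000004 -1.480000000000004 0.098 0.065
plat [0.6019 0.2218 0.05  ] [[0.6821 0.2914 0.05  ]
 [0.6804 0.1529 0.05  ]
 [0.5225 0.1525 0.05  ]
 [0.5224 0.2905 0.05  ]] 0.31 0.17 -0.7000000000000028 0.04999999999999716
fence front .05 [[0.672  0.2804 0.05  ]
 [0.6745 0.1794 0.05  ]
 [0.666  0.1749 0.05  ]
 [0.6639 0.2776 0.05  ]]
fence .1 [[0.6635 0.2702 0.1   ]
 [0.666  0.1726 0.1   ]
 [0.6577 0.1682 0.1   ]
 [0.6557 0.2675 0.1   ]] 1.4500000000000028
base [[0.7147 0.2851 0.    ]
 [0.7207 0.0082 0.    ]
 [0.6322 0.0083 0.    ]
 [0.5147 0.1614 0.    ]
 [0.514  0.2832 0.    ]] 1.2399999999999949 0.3100000000000023 -0.11
base [[0.7128 0.2831 0.01  ]
 [0.7188 0.008  0.01  ]
 [0.6308 0.0081 0.01  ]
 [0.514  0.1602 0.01  ]
 [0.5134 0.2812 0.01  ]] 1.2399999999999949 0.3100000000000023 -0.11
pad [[0.5194 0.0524 0.23  ]
 [0.5177 0.0177 0.23  ]
 [0.4637 0.0189 0.23  ]
 [0.4646 0.0527 0.23  ]]
col [[0.6923 0.0609 0.227 ]
 [0.691  0.0094 0.227 ]
 [0.6484 0.0116 0.227 ]
 [0.6488 0.0589 0.227 ]]
cam [ 0.42  -0.023  1.534]
```

```bash
cat >> h.py <<'E'
def go(x,y,z,yaw=0):
    o=get_obs(); R=Ro.from_euler('xyz',o["tool_rot"],degrees=True)
    d=R.inv().apply(np.array([x,y,z])-o["position"])*100
    r=(R.inv()*Ro.from_euler('xyz',[180,0,yaw],degrees=True)).as_rotvec(degrees=True)
    print("go",(x,y,z,yaw),"dp",d.round(2),"rot",r.round(2)," at",o["position"].round(4),o["tool_rot"].round(2),"w",round(o["width"],4),"t",o["t"])
E
python3 - <<'E'
from h import *
go(.439,-.3687,.10,-1.9)
E
```

```text
go (0.439, -0.3687, 0.1, -1.9) dp [27.1   0.52 13.13] rot [ 0.   -0.   23.66]  at [ 0.1854 -0.4644  0.2313] [180.    -0.    21.76] w 0.0856 t 1.25
```

>>> apply_moves([
  {"dp":[4,0.1,0.5],"rotation":[0,0,4],"gripper":7.4},
  {"dp":[8,0.2,1.5],"rotation":[0,0,9],"gripper":7.4},
  {"dp":[12,0.3,3],"rotation":[0,0,14],"gripper":7.4},
  {"dp":[16,0.4,5],"rotation":[0,0,18],"gripper":7.4},
  {"dp":[20,0.4,7],"rotation":[0,0,22],"gripper":7.4},
  {"dp":[23.5,0.5,9],"rotation":[0,0,23.7],"gripper":7.4},
  {"dp":[26,0.5,11],"rotation":[0,0,23.7],"gripper":7.4},
  {"dp":[27.1,0.52,12.5],"rotation":[0,0,23.7],"gripper":7.4},
  {"dp":[27.1,0.52,13.1],"rotation":[0,0,23.7],"gripper":7.4},
  {"dp":[27.1,0.52,13.1],"rotation":[0,0,23.7],"gripper":7.4},
])

```text
t: 2.08
position: [0.4384, -0.3679, 0.0988]
tool_rot: [-179.9, 0.1, -1.9]
contact_force: [-0.4, 0.0, 0.4]
width: 0.0741
grasp_force: 0.0
```

>>> apply_moves([
  {"dp":[0,0,3],"gripper":7.4},
  {"dp":[0,0,6],"gripper":7.4},
  {"dp":[0,0,8],"gripper":7.4},
  {"dp":[0,0,9],"gripper":7.4},
  {"dp":[0,0,9.4],"gripper":7.4},
  {"dp":[0,0,9.6],"gripper":7.4},
  {"dp":[0,0,9.6],"gripper":7.4},
])

```text
validation failed for argument at $.pl...
```

```bash
python3 - <<'E'
from h import *
S=cam("side"); save(S,"s1.png",(310,170,430,260),6)
go(.439,-.3687,-.005,-1.9)
E
```

```text
go (0.439, -0.3687, -0.005, -1.9) dp [8.000e-02 1.000e-02 1.051e+01] rot [-0.03  0.06 -0.03]  at [ 0.4383 -0.3687  0.1001] [-1.7997e+02  6.0000e-02 -1.9300e+00] w 0.0739 t 2.1333
```

View pics/s1.png

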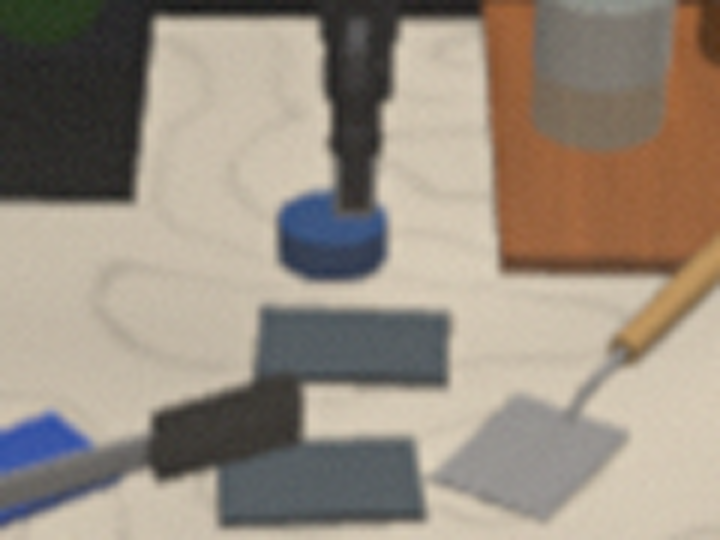

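The move was refused because every row needs a rotation. The crop shows the finger tips at about (369,205), above tile C at (369,228).

```bash
python3 - <<'E'
from h import *
S=cam("side")
for z in(.1,.105,.11,.115): print(z,proj(S,[[.438,-.325,z],[.438,-.412,z]]).round(1).tolist())
E
```

```text
0.1 [[368.8, 209.0], [368.8, 194.5]]
0.105 [[368.8, 207.5], [368.8, 193.1]]
0.11 [[368.8, 206.1], [368.9, 191.6]]
0.115 [[368.9, 204.6], [368.9, 190.2]]
```

>>> apply_moves([
  {"dp":[0,0,3],"rotation":[0,0,0],"gripper":7.4},
  {"dp":[0,0,6],"rotation":[0,0,0],"gripper":7.4},
  {"dp":[0,0,8],"rotation":[0,0,0],"gripper":7.4},
  {"dp":[0,0,9],"rotation":[0,0,0],"gripper":7.4},
  {"dp":[0,0,9.4],"rotation":[0,0,0],"gripper":7.4},
  {"dp":[0,0,9.6],"rotation":[0,0,0],"gripper":7.4},
  {"dp":[0,0,9.6],"rotation":[0,0,0],"gripper":7.4},
])

```text
t: 2.77
position: [0.4394, -0.3695, 0.0055]
tool_rot: [179.9, -0.1, -2.0]
contact_force: [0.1, 0.0, 0.3]
width: 0.074
grasp_force: 0.0
```

>>> apply_moves([
  {"dp":[0,0,0.5],"rotation":[0,0,0],"gripper":7.4},
  {"dp":[0,0,0.9],"rotation":[0,0,0],"gripper":7.4},
  {"dp":[0,0,0.9],"rotation":[0,0,0],"gripper":6.0},
  {"dp":[0,0,0.9],"rotation":[0,0,0],"gripper":5.5},
  {"dp":[0,0,0.9],"rotation":[0,0,0],"gripper":5.5},
  {"dp":[0,0,0.9],"rotation":[0,0,0],"gripper":5.5},
  {"dp":[0,0,0.9],"rotation":[0,0,0],"gripper":5.5},
], force=50)

```text
t: 3.35
position: [0.439, -0.3687, -0.0044]
tool_rot: [180.0, -0.0, -1.9]
contact_force: [-2.6, 1.3, 5.8]
width: 0.0633
grasp_force: 55.6
```

>>> apply_moves([
  {"dp":[0,0,-0.5],"rotation":[0,0,0],"gripper":5.5},
  {"dp":[0,0,-1.5],"rotation":[0,0,0],"gripper":5.5},
  {"dp":[0,0,-3],"rotation":[0,0,0],"gripper":5.5},
  {"dp":[0,0,-5],"rotation":[0,0,0],"gripper":5.5},
  {"dp":[0,0,-8],"rotation":[0,0,0],"gripper":5.5},
  {"dp":[0,0,-11],"rotation":[0,0,0],"gripper":5.5},
  {"dp":[0,0,-14],"rotation":[0,0,0],"gripper":5.5},
  {"dp":[0,0,-17],"rotation":[0,0,0],"gripper":5.5},
  {"dp":[0,0,-20],"rotation":[0,0,0],"gripper":5.5},
  {"dp":[0,0,-23],"rotation":[0,0,0],"gripper":5.5},
  {"dp":[0,0,-26],"rotation":[0,0,0],"gripper":5.5},
  {"dp":[0,0,-29],"rotation":[0,0,0],"gripper":5.5},
])

```text
t: 4.35
position: [0.4386, -0.3684, 0.2878]
tool_rot: [180.0, -0.0, -1.9]
contact_force: [1.0, 0.0, -0.9]
width: 0.0632
grasp_force: 55.2
```

>>> apply_moves([
  {"dp":[0.2,-1,0],"rotation":[0,0,0],"gripper":5.5},
  {"dp":[0.7,-3,-0.5],"rotation":[0,0,0],"gripper":5.5},
  {"dp":[1.5,-6,-0.5],"rotation":[0,0,0],"gripper":5.5},
  {"dp":[2.3,-9.5,-0.5],"rotation":[0,0,0],"gripper":5.5},
  {"dp":[3.2,-13,-0.5],"rotation":[0,0,0],"gripper":5.5},
  {"dp":[4,-16.5,-0.5],"rotation":[0,0,0],"gripper":5.5},
  {"dp":[4.9,-20,-0.5],"rotation":[0,0,0],"gripper":5.5},
  {"dp":[5.7,-23.5,-0.5],"rotation":[0,0,0],"gripper":5.5},
  {"dp":[6.6,-27,-0.5],"rotation":[0,0,0],"gripper":5.5},
  {"dp":[7.5,-30.5,-0.5],"rotation":[0,0,-0.5],"gripper":5.5},
  {"dp":[8.3,-34,-0.5],"rotation":[0,0,-1],"gripper":5.5},
  {"dp":[9.2,-37.5,-0.5],"rotation":[0,0,-2],"gripper":5.5},
])

```text
t: 5.35
position: [0.5433, 0.0037, 0.2909]
tool_rot: [-179.9, -0.0, 0.3]
contact_force: [0.1, -1.0, -1.4]
width: 0.0631
grasp_force: 55.2
```

```bash
python3 - <<'E'
from h import *
o=get_obs();print(o["grasp_force"],o["contact_force"])
go(.603,.222,.29,.3)
E
```

```text
55.15768647193909 [ 0.10102522 -0.96281648 -1.39919267]
go (0.603, 0.222, 0.29, 0.3) dp [  6.09 -21.79   0.12] rot [-0.07 -0.03  0.04]  at [0.5433 0.0037 0.2909] [-1.7993e+02 -3.0000e-02  3.4000e-01] w 0.0631 t 5.35
```

>>> apply_moves([
  {"dp":[0.6,-2.5,0],"rotation":[0,0,0],"gripper":5.5},
  {"dp":[1.5,-6,0],"rotation":[0,0,0],"gripper":5.5},
  {"dp":[2.5,-9.5,0],"rotation":[0,0,0],"gripper":5.5},
  {"dp":[3.5,-13,0.5],"rotation":[0,0,0],"gripper":5.5},
  {"dp":[4.5,-16.5,3],"rotation":[0,0,0],"gripper":5.5},
  {"dp":[5.5,-19.5,6],"rotation":[0,0,0],"gripper":5.5},
  {"dp":[6.1,-21.5,9],"rotation":[0,0,0],"gripper":5.5},
  {"dp":[6.1,-21.8,12],"rotation":[0,0,0],"gripper":5.5},
  {"dp":[6.1,-21.8,15],"rotation":[0,0,0],"gripper":5.5},
  {"dp":[6.1,-21.8,18],"rotation":[0,0,0],"gripper":5.5},
  {"dp":[6.1,-21.8,20],"rotation":[0,0,0],"gripper":5.5},
  {"dp":[6.1,-21.8,20.5],"rotation":[0,0,0],"gripper":5.5},
])

```text
t: 6.35
position: [0.6086, 0.0486, 0.1531]
tool_rot: [-178.2, -0.0, 3.7]
contact_force: [-16.1, -4.9, 49.0]
width: 0.0632
grasp_force: 63.7
```

```bash
python3 - <<'E'
from h import *
T=cam("top");S=cam("side")
a=cv2.resize(T["image"][180:290,180:300,::-1],(480,440),interpolation=cv2.INTER_CUBIC);b=cv2.resize(S["image"][280:390,230:310,::-1],(320,440),interpolation=cv2.INTER_CUBIC)
cv2.imwrite("pics/p1.png",np.hstack([a,b]))
go(.603,.222,.048,.3)
print(*tiles(T),sep="\n")
E
```

```text
go (0.603, 0.222, 0.048, 0.3) dp [  0.55 -17.    10.88] rot [-1.77  0.06  3.4 ]  at [0.6088 0.0487 0.1515] [-1.7823e+02  1.0000e-02  3.7000e+00] w 0.0636 t 6.45
(array([ 0.4491, -0.1113]), np.float64(3.0), 4.2, (102, 68), 0.88)
(array([ 0.4541, -0.2464]), np.float64(3.9), 4.2, (104, 70), 0.56)
```

View pics/p1.png

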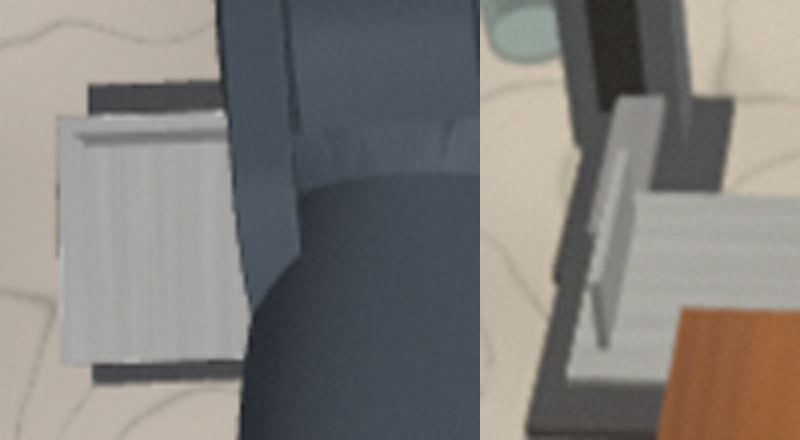

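The picture shows the arm over the column and platform still empty. The sideways move lagged, and the tool is pressing on the lever with 49 N. I'll go straight up.

>>> apply_moves([
  {"dp":[0,0,-3],"rotation":[0,0,0],"gripper":5.5},
  {"dp":[0,0,-6],"rotation":[0,0,0],"gripper":5.5},
  {"dp":[0,0,-9],"rotation":[0,0,0],"gripper":5.5},
  {"dp":[0,0,-12],"rotation":[0,0,0],"gripper":5.5},
  {"dp":[0,0,-14],"rotation":[0,0,0],"gripper":5.5},
  {"dp":[0,0,-15],"rotation":[0,0,0],"gripper":5.5},
])

```text
t: 7.0
position: [0.6097, 0.0442, 0.3045]
tool_rot: [-178.2, -0.1, 3.7]
contact_force: [1.6, 0.2, -1.5]
width: 0.0633
grasp_force: 58.2
```

```bash
python3 - <<'E'
from h import *
o=get_obs();print(o["joint_positions"].round(1),o["contact_force"].round(1),o["grasp_force"])
S=cam("side"); save(S,"s2.png",(200,130,460,390),2.2)
go(.603,.222,.30,.3)
E
```

```text
[  3.2  27.   29.5  92.4   1.8 179.5] [ 1.6  0.2 -1.5] 58.21920985355973
go (0.603, 0.222, 0.3, 0.3) dp [  0.46 -17.76   1.07] rot [-1.81 -0.11  3.41]  at [0.6099 0.0442 0.3051] [-1.7819e+02 -1.7000e-01  3.7100e+00] w 0.063 t 7.05
```

View pics/s2.png

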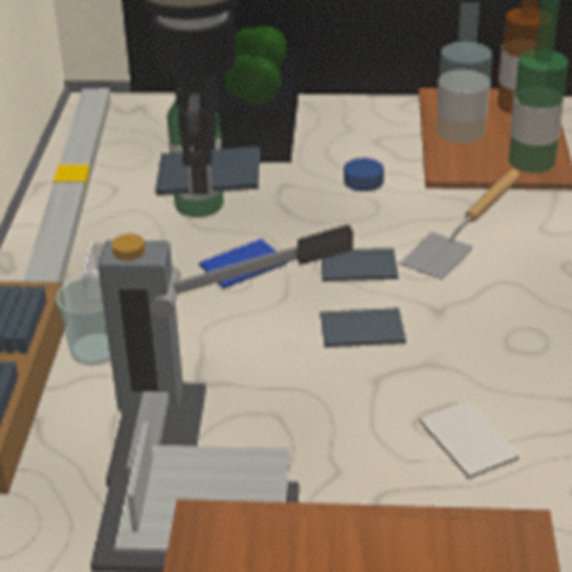

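The side crop shows the tile still gripped at (210,170), the lever back at rest (pad at (325,245)) and the platform still down. J6 hit its range (179.5°), so I'll do the half turn in place.

>>> apply_moves([
  {"dp":[-1,0,-1],"rotation":[0,0,-7],"gripper":5.5},
  {"dp":[-3,0,-1],"rotation":[0,0,-14],"gripper":5.5},
  {"dp":[-4,0,-1],"rotation":[0,0,-21],"gripper":5.5},
  {"dp":[-5,0,-1],"rotation":[0,0,-28],"gripper":5.5},
  {"dp":[-5,0,-1],"rotation":[0,0,-35],"gripper":5.5},
  {"dp":[-5,0,-1],"rotation":[0,0,-42],"gripper":5.5},
  {"dp":[-5,0,-1],"rotation":[0,0,-49],"gripper":5.5},
  {"dp":[-5,0,-1],"rotation":[0,0,-56],"gripper":5.5},
  {"dp":[-5,0,-1],"rotation":[0,0,-63],"gripper":5.5},
  {"dp":[-5,0,-1],"rotation":[0,0,-70],"gripper":5.5},
  {"dp":[-5,0,-1],"rotation":[0,0,-77],"gripper":5.5},
  {"dp":[-5,0,-1],"rotation":[0,0,-84],"gripper":5.5},
])

```text
t: 8.05
position: [0.5591, 0.0409, 0.3108]
tool_rot: [-179.7, -1.8, 88.1]
contact_force: [0.2, -1.2, -0.9]
width: 0.0632
grasp_force: 58.2
```

```bash
python3 - <<'E'
from h import *
o=get_obs();print(o["joint_positions"].round(1),o["grasp_force"])
go(.603,.222,.30,180.3)
E
```

```text
[ 3.2 20.3 20.4 90.2  1.8 95.1] 58.22184093296528
go (0.603, 0.222, 0.3, 180.3) dp [18.21  3.79  1.63] rot [  1.2   -1.63 -92.21]  at [0.5591 0.0409 0.3108] [-179.69   -1.79   88.07] w 0.0632 t 8.05
```

>>> apply_moves([
  {"dp":[1,0.2,0],"rotation":[0.1,-0.1,-7],"gripper":5.5},
  {"dp":[2.5,0.5,0],"rotation":[0.2,-0.2,-14],"gripper":5.5},
  {"dp":[4,0.8,0],"rotation":[0.3,-0.3,-21],"gripper":5.5},
  {"dp":[6,1.2,0],"rotation":[0.4,-0.5,-28],"gripper":5.5},
  {"dp":[8,1.7,0],"rotation":[0.5,-0.6,-35],"gripper":5.5},
  {"dp":[10,2.1,0],"rotation":[0.5,-0.7,-42],"gripper":5.5},
  {"dp":[12,2.5,0],"rotation":[0.6,-0.8,-49],"gripper":5.5},
  {"dp":[14,2.9,0.5],"rotation":[0.7,-1,-56],"gripper":5.5},
  {"dp":[16,3.3,1],"rotation":[0.8,-1.1,-63],"gripper":5.5},
  {"dp":[17.5,3.6,1.5],"rotation":[0.9,-1.2,-70],"gripper":5.5},
  {"dp":[18.2,3.8,1.6],"rotation":[1,-1.4,-77],"gripper":5.5},
  {"dp":[18.2,3.8,1.6],"rotation":[1.1,-1.5,-84],"gripper":5.5},
])

```text
t: 9.05
position: [0.6043, 0.2233, 0.2992]
tool_rot: [180.0, -0.2, 172.2]
contact_force: [-0.3, -0.3, -0.5]
width: 0.0629
grasp_force: 58.2
```

```bash
python3 - <<'E'
from h import *
o=get_obs();print(o["joint_positions"].round(1),o["grasp_force"])
go(.603,.222,.085,180.3)
E
```

```text
[20.2 32.3 37.3 95.2  0.1 28. ] 58.21316147223115
go (0.603, 0.222, 0.085, 180.3) dp [ 0.03 -0.16 21.42] rot [ 0.05 -0.21 -8.12]  at [0.6043 0.2233 0.2992] [179.97  -0.21 172.18] w 0.0629 t 9.05
```

>>> apply_moves([
  {"dp":[0,-0.1,1],"rotation":[0,-0.1,-4],"gripper":5.5},
  {"dp":[0,-0.2,3],"rotation":[0,-0.2,-8.1],"gripper":5.5},
  {"dp":[0,-0.2,6],"rotation":[0,-0.2,-8.1],"gripper":5.5},
  {"dp":[0,-0.2,9],"rotation":[0,-0.2,-8.1],"gripper":5.5},
  {"dp":[0,-0.2,12],"rotation":[0,-0.2,-8.1],"gripper":5.5},
  {"dp":[0,-0.2,15],"rotation":[0,-0.2,-8.1],"gripper":5.5},
  {"dp":[0,-0.2,18],"rotation":[0,-0.2,-8.1],"gripper":5.5},
  {"dp":[0,-0.2,20],"rotation":[0,-0.2,-8.1],"gripper":5.5},
  {"dp":[0,-0.2,21],"rotation":[0,-0.2,-8.1],"gripper":5.5},
  {"dp":[0,-0.2,21],"rotation":[0,-0.2,-8.1],"gripper":5.5},
])

```text
t: 9.88
position: [0.6021, 0.2196, 0.0886]
tool_rot: [180.0, -0.1, 179.9]
contact_force: [-0.4, 0.4, -1.2]
width: 0.0627
grasp_force: 58.2
```

```bash
python3 - <<'E'
from h import *
T=cam("top");S=cam("side")
a=cv2.resize(T["image"][190:290,180:300,::-1],(456,380),interpolation=cv2.INTER_CUBIC);b=cv2.resize(S["image"][280:390,230:330,::-1],(345,380),interpolation=cv2.INTER_CUBIC)
cv2.imwrite("pics/p2.png",np.hstack([a,b]))
go(.603,.222,.048,180.3)
E
```

```text
go (0.603, 0.222, 0.048, 180.3) dp [0.11 0.15 4.42] rot [ 0.11  0.15 -0.43]  at [0.6039 0.2204 0.0922] [1.7989e+02 1.5000e-01 1.7987e+02] w 0.0635 t 9.9833
```

View pics/p2.png

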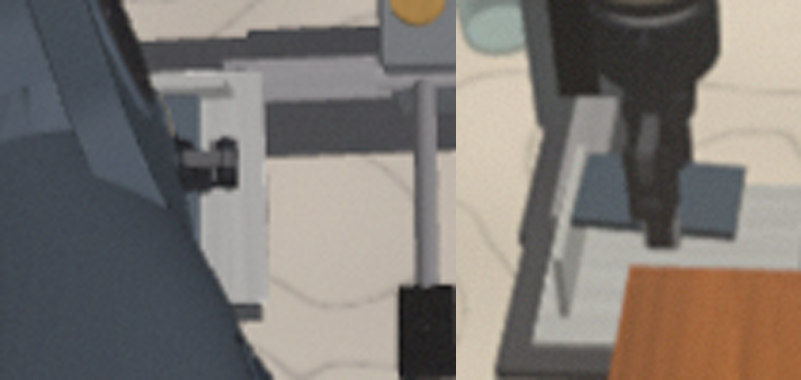

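The side half shows the tile over the platform just in front of the fence, pitched about 4° with its robot end low. The tips are a few mm below it. I'll lower and release.

>>> apply_moves([
  {"dp":[0,0.1,1.5],"rotation":[0,0,-0.4],"gripper":5.5},
  {"dp":[0,0.1,3],"rotation":[0,0,-0.4],"gripper":5.5},
  {"dp":[0,0.1,3.8],"rotation":[0,0,-0.4],"gripper":5.5},
  {"dp":[0,0.1,4.2],"rotation":[0,0,-0.4],"gripper":5.5},
  {"dp":[0,0.1,4.3],"rotation":[0,0,-0.4],"gripper":5.5},
  {"dp":[0,0.1,4.3],"rotation":[0,0,-0.4],"gripper":5.5},
])

```text
t: 10.48
position: [0.6042, 0.2218, 0.0494]
tool_rot: [179.9, 0.2, -179.7]
contact_force: [0.9, 0.2, -0.9]
width: 0.063
grasp_force: 58.2
```

>>> apply_moves([
  {"dp":[0,0,0],"rotation":[0,0,0],"gripper":6.5},
  {"dp":[0,0,0],"rotation":[0,0,0],"gripper":6.8},
  {"dp":[0,0,0],"rotation":[0,0,0],"gripper":7.2},
  {"dp":[0,0,0],"rotation":[0,0,0],"gripper":7.5},
  {"dp":[0,0,0],"rotation":[0,0,0],"gripper":7.5},
])

```text
t: 10.9
position: [0.6039, 0.2218, 0.0489]
tool_rot: [179.9, 0.2, -179.7]
contact_force: [0.8, 0.5, 0.5]
width: 0.0752
grasp_force: 0.0
```

>>> apply_moves([
  {"dp":[0,0,-2],"rotation":[0,0,0],"gripper":7.5},
  {"dp":[0,0,-6],"rotation":[0,0,0],"gripper":7.5},
  {"dp":[0,0,-10],"rotation":[0,0,0],"gripper":7.5},
  {"dp":[0,0,-14],"rotation":[0,0,0],"gripper":7.5},
  {"dp":[0,0,-18],"rotation":[0,0,0],"gripper":7.5},
  {"dp":[0,0,-22],"rotation":[0,0,0],"gripper":7.5},
  {"dp":[0,0,-24],"rotation":[0,0,0],"gripper":7.5},
  {"dp":[0.7,-2,-24],"rotation":[0,0,0],"gripper":7.5},
  {"dp":[2,-6,-24],"rotation":[0,0,0],"gripper":7.5},
  {"dp":[3.3,-10,-24],"rotation":[0,0,0],"gripper":7.5},
  {"dp":[4.5,-14,-24],"rotation":[0,0,0],"gripper":7.5},
  {"dp":[5.7,-18,-24],"rotation":[0,0,0],"gripper":7.5},
])

```text
t: 11.9
position: [0.5464, 0.0405, 0.2883]
tool_rot: [179.9, 0.2, -179.7]
contact_force: [1.1, -1.0, -0.7]
width: 0.0752
grasp_force: 0.0
```

>>> apply_moves([
  {"dp":[1.3,-4,0],"rotation":[0,0,-0.5],"gripper":7.5},
  {"dp":[2.6,-8,0],"rotation":[0,0,-1],"gripper":7.5},
  {"dp":[3.9,-12,0],"rotation":[0,0,-1.5],"gripper":7.5},
  {"dp":[5.2,-16,0],"rotation":[0,0,-2],"gripper":7.5},
  {"dp":[6.5,-20,2],"rotation":[0,0,-3],"gripper":7.5},
  {"dp":[7.8,-24,5],"rotation":[0,0,-4],"gripper":7.5},
  {"dp":[9,-27.5,8],"rotation":[0,0,-4.2],"gripper":7.5},
  {"dp":[9.1,-28.8,11],"rotation":[0,0,-4.2],"gripper":7.5},
  {"dp":[9.1,-28.8,14],"rotation":[0,0,-4.2],"gripper":7.5},
  {"dp":[9.1,-28.8,17],"rotation":[0,0,-4.2],"gripper":7.5},
  {"dp":[9.1,-28.8,18],"rotation":[0,0,-4.2],"gripper":7.5},
  {"dp":[9.1,-28.8,18],"rotation":[0,0,-4.2],"gripper":7.5},
])

```text
t: 12.9
position: [0.457, -0.2455, 0.1057]
tool_rot: [179.8, -0.0, -175.5]
contact_force: [0.1, 0.4, 1.1]
width: 0.0746
grasp_force: 0.0
```

```bash
cat >> h.py <<'E'
def dark(p,box,z,thr=35):
    # subpixel-ish rect of slate pixels in box on plane z
    x0,y0,x1,y1=box; im=cv2.resize(p["image"][y0:y1,x0:x1],None,fx=4,fy=4,interpolation=cv2.INTER_CUBIC).astype(int)
    m=((abs(im-[73,80,87]).max(2)<thr)&(im[:,:,2]-im[:,:,0]>4)).astype(np.uint8)
    m=cv2.morphologyEx(m,cv2.MORPH_OPEN,np.ones((9,9),np.uint8))
    for c in cv2.findContours(m,0,1)[0]:
        if cv2.contourArea(c)<3000: continue
        w=toz(p,(c.reshape(-1,2)+.5)/4-.5+[x0,y0],z)[:,:2]
        (cx,cy),(a,b),an=cv2.minAreaRect((w*1000).astype(np.float32))
        if a<b: an+=90
        print("dark",(round(cx,1),round(cy,1)),"dims",round(a,1),round(b,1),"yaw",round((an+90)%180-90,1),"px",(c.reshape(-1,2).mean(0)/4+[x0,y0]).round())
E
python3 - <<'E'
from h import *
T=cam("top");S=cam("side")
dark(T,(180,190,260,290),.058); print("--"); dark(T,(330,260,480,330),.008)
a=cv2.resize(T["image"][190:290,180:300,::-1],(456,380),interpolation=cv2.INTER_CUBIC);b=cv2.resize(S["image"][280:390,230:330,::-1],(345,380),interpolation=cv2.INTER_CUBIC)
cv2.imwrite("pics/p3.png",np.hstack([a,b]))
go(.4558,-.2462,-.005,184.4)
E
```

```text
dark (610.9, 223.1) dims 64.4 99.4 yaw -0.5 px [222. 236.]
--
dark (394.4, -425.1) dims 36.0 82.5 yaw -2.9 px [476. 317.]
dark (449.9, -110.9) dims 97.7 63.3 yaw 6.8 px [353. 296.]
dark (447.4, -342.5) dims 211.1 183.2 yaw 88.5 px [440. 297.]
go (0.4558, -0.2462, -0.005, 184.4) dp [ 0.37  0.02 11.4 ] rot [0.05 0.2  0.13]  at [ 0.4591 -0.2462  0.109 ] [ 179.95    0.2  -175.47] w 0.0748 t 13.0
```

View pics/p3.png

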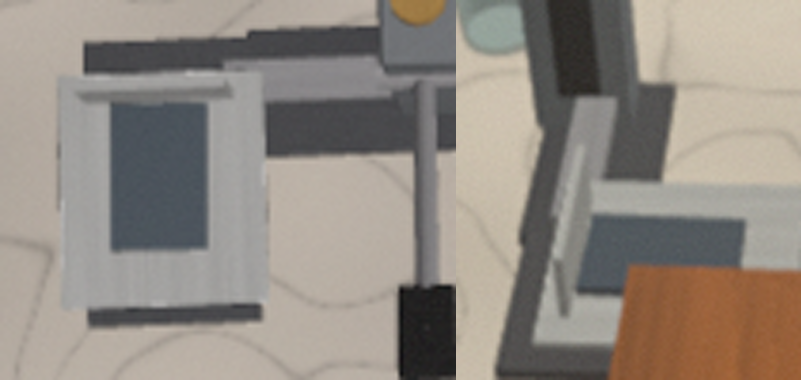

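The first tile lies flat on the platform against the fence, centre (0.611, 0.223), yaw about 0. Next is tile B.

>>> apply_moves([
  {"dp":[0.2,0,4],"rotation":[0,0,0],"gripper":7.5},
  {"dp":[0.3,0,8],"rotation":[0,0,0],"gripper":7.5},
  {"dp":[0.3,0,10],"rotation":[0,0,0],"gripper":7.5},
  {"dp":[0.3,0,11],"rotation":[0,0,0],"gripper":7.5},
  {"dp":[0.3,0,11.3],"rotation":[0,0,0],"gripper":7.5},
  {"dp":[0.3,0,11.3],"rotation":[0,0,0],"gripper":6.5},
  {"dp":[0.3,0,11.3],"rotation":[0,0,0],"gripper":5.5},
  {"dp":[0.3,0,11.3],"rotation":[0,0,0],"gripper":5.5},
  {"dp":[0.3,0,11.3],"rotation":[0,0,0],"gripper":5.5},
  {"dp":[0.3,0,11.3],"rotation":[0,0,0],"gripper":5.5},
  {"dp":[0.3,0,11.3],"rotation":[0,0,0],"gripper":5.5},
], force=60)

```text
t: 13.92
position: [0.4572, -0.2469, -0.0033]
tool_rot: [-180.0, 0.3, -175.5]
contact_force: [-1.0, 1.8, 11.1]
width: 0.0625
grasp_force: 66.8
```

>>> apply_moves([
  {"dp":[0,0,-0.5],"rotation":[0,0,0],"gripper":5.5},
  {"dp":[0,0,-1.5],"rotation":[0,0,0],"gripper":5.5},
  {"dp":[0,0,-4],"rotation":[0,0,0],"gripper":5.5},
  {"dp":[0,0,-7],"rotation":[0,0,0],"gripper":5.5},
  {"dp":[0,0,-10],"rotation":[0,0,0],"gripper":5.5},
  {"dp":[0,0,-13],"rotation":[0,0,0],"gripper":5.5},
  {"dp":[0,0,-16],"rotation":[0,0,0],"gripper":5.5},
  {"dp":[0,0,-19],"rotation":[0,0,0],"gripper":5.5},
  {"dp":[0,0,-22],"rotation":[0,0,0],"gripper":5.5},
  {"dp":[0,0,-25],"rotation":[0,0,0],"gripper":5.5},
  {"dp":[0,0,-28],"rotation":[0,0,0],"gripper":5.5},
  {"dp":[0,0,-29.5],"rotation":[0,0,0],"gripper":5.5},
])

```text
t: 14.92
position: [0.4552, -0.2469, 0.2946]
tool_rot: [-179.9, 0.4, -175.5]
contact_force: [1.5, -0.7, -0.7]
width: 0.0626
grasp_force: 66.0
```

```bash
python3 - <<'E'
from h import *
o=get_obs();print(o["grasp_force"])
go(.606,.2225,.29,180.3)
E
```

```text
66.0153079032898
go (0.606, 0.2225, 0.29, 180.3) dp [-18.71  45.61   0.53] rot [-0.05  0.38  4.2 ]  at [ 0.4552 -0.2469  0.2946] [-179.93    0.38 -175.5 ] w 0.0626 t 14.9167
```

>>> apply_moves([
  {"dp":[-0.4,1,0],"rotation":[0,0,0],"gripper":5.5},
  {"dp":[-1.3,3.2,0],"rotation":[0,0,0.5],"gripper":5.5},
  {"dp":[-2.6,6.4,0],"rotation":[0,0,1],"gripper":5.5},
  {"dp":[-4.1,10,0],"rotation":[0,0,1.5],"gripper":5.5},
  {"dp":[-5.6,13.6,0],"rotation":[0,0,2],"gripper":5.5},
  {"dp":[-7.1,17.2,0],"rotation":[0,0.1,2.5],"gripper":5.5},
  {"dp":[-8.5,20.8,0],"rotation":[0,0.2,3],"gripper":5.5},
  {"dp":[-10,24.4,0],"rotation":[0,0.3,3.5],"gripper":5.5},
  {"dp":[-11.5,28,0],"rotation":[0,0.4,4.2],"gripper":5.5},
  {"dp":[-13,31.6,0],"rotation":[0,0.4,4.2],"gripper":5.5},
  {"dp":[-14.4,35.2,0],"rotation":[0,0.4,4.2],"gripper":5.5},
  {"dp":[-15.9,38.8,0],"rotation":[0,0.4,4.2],"gripper":5.5},
])

```text
t: 15.92
position: [0.5825, 0.155, 0.2908]
tool_rot: [179.9, -0.3, -179.7]
contact_force: [1.1, -0.5, -0.8]
width: 0.0627
grasp_force: 66.0
```

```bash
python3 - <<'E'
from h import *
o=get_obs();print(o["grasp_force"],o["joint_positions"].round(0))
go(.606,.2225,.29,180.3)
E
```

```text
65.99310636520386 [15. 26. 26. 90.  0. 15.]
go (0.606, 0.2225, 0.29, 180.3) dp [-2.39  6.74  0.08] rot [ 0.09 -0.26  0.01]  at [0.5825 0.155  0.2908] [ 179.91   -0.26 -179.69] w 0.0627 t 15.9167
```

>>> apply_moves([
  {"dp":[-1.2,3.4,0],"rotation":[0,0,0],"gripper":5.5},
  {"dp":[-2.3,6,0],"rotation":[0,0,0],"gripper":5.5},
  {"dp":[-2.4,6.7,0],"rotation":[0,-0.2,0],"gripper":5.5},
  {"dp":[-2.4,6.7,2],"rotation":[0,-0.2,0],"gripper":5.5},
  {"dp":[-2.4,6.7,6],"rotation":[0,-0.2,0],"gripper":5.5},
  {"dp":[-2.4,6.7,10],"rotation":[0,-0.2,0],"gripper":5.5},
  {"dp":[-2.4,6.7,14],"rotation":[0,-0.2,0],"gripper":5.5},
  {"dp":[-2.4,6.7,17],"rotation":[0,-0.2,0],"gripper":5.5},
  {"dp":[-2.4,6.7,19],"rotation":[0,-0.2,0],"gripper":5.5},
  {"dp":[-2.4,6.7,20.5],"rotation":[0,-0.2,0],"gripper":5.5},
  {"dp":[-2.4,6.7,21],"rotation":[0,-0.2,0],"gripper":5.5},
  {"dp":[-2.4,6.7,21],"rotation":[0,-0.2,0],"gripper":5.5},
])

```text
t: 16.92
position: [0.6046, 0.2198, 0.0797]
tool_rot: [180.0, -0.2, -179.7]
contact_force: [-1.0, 0.1, -0.8]
width: 0.063
grasp_force: 66.0
```

```bash
python3 - <<'E'
from h import *
o=get_obs();print(o["grasp_force"],o["width"])
go(.606,.2225,.0565,180.3)
E
```

```text
65.95753312110901 0.06296006945276333
go (0.606, 0.2225, 0.0565, 180.3) dp [-0.15  0.27  2.31] rot [ 0.05 -0.18 -0.  ]  at [0.6046 0.2198 0.0797] [ 179.95   -0.18 -179.7 ] w 0.063 t 16.9167
```

>>> apply_moves([
  {"dp":[-0.1,0.1,1],"rotation":[0,0,0],"gripper":5.5},
  {"dp":[-0.1,0.1,1.8],"rotation":[0,0,0],"gripper":5.5},
  {"dp":[-0.1,0.1,2.2],"rotation":[0,0,0],"gripper":5.5},
  {"dp":[-0.1,0.1,2.3],"rotation":[0,0,0],"gripper":5.5},
  {"dp":[-0.1,0.1,2.3],"rotation":[0,0,0],"gripper":5.5},
])

```text
t: 17.33
position: [0.6066, 0.2209, 0.0573]
tool_rot: [179.9, -0.1, -179.7]
contact_force: [0.5, -0.3, -1.4]
width: 0.0625
grasp_force: 66.0
```

>>> apply_moves([
  {"dp":[0,0,0],"rotation":[0,0,0],"gripper":6.5},
  {"dp":[0,0,0],"rotation":[0,0,0],"gripper":6.8},
  {"dp":[0,0,0],"rotation":[0,0,0],"gripper":7.2},
  {"dp":[0,0,0],"rotation":[0,0,0],"gripper":7.5},
  {"dp":[0,0,0],"rotation":[0,0,0],"gripper":7.5},
  {"dp":[0,0,-1],"rotation":[0,0,0],"gripper":7.5},
  {"dp":[0,0,-5],"rotation":[0,0,0],"gripper":7.5},
  {"dp":[0,0,-9],"rotation":[0,0,0],"gripper":7.5},
  {"dp":[0,0,-13],"rotation":[0,0,0],"gripper":7.5},
  {"dp":[0,0,-17],"rotation":[0,0,0],"gripper":7.5},
  {"dp":[0,0,-21],"rotation":[0,0,0],"gripper":7.5},
  {"dp":[0,0,-23],"rotation":[0,0,0],"gripper":7.5},
])

```text
t: 18.33
position: [0.6071, 0.2207, 0.2936]
tool_rot: [179.8, 0.2, -179.7]
contact_force: [0.7, 0.6, 0.4]
width: 0.0749
grasp_force: 0.0
```

```bash
python3 - <<'E'
from h import *
T=cam("top")
dark(T,(330,260,470,330),.008)
go(.45,-.111,.105,186.4)
E
```

```text
dark (449.9, -110.9) dims 97.1 63.0 yaw 6.7 px [353. 296.]
go (0.45, -0.111, 0.105, 186.4) dp [ 16.08 -33.19  18.81] rot [ 0.23  0.41 -6.1 ]  at [0.6078 0.2209 0.2957] [ 179.75    0.4  -179.7 ] w 0.0753 t 18.3833
```

>>> apply_moves([
  {"dp":[1.8,-3.7,0],"rotation":[0,0,-0.5],"gripper":7.5},
  {"dp":[3.6,-7.4,0],"rotation":[0,0,-1],"gripper":7.5},
  {"dp":[5.4,-11.1,0],"rotation":[0,0,-2],"gripper":7.5},
  {"dp":[7.2,-14.8,0],"rotation":[0,0,-3],"gripper":7.5},
  {"dp":[9,-18.5,0],"rotation":[0,0,-4],"gripper":7.5},
  {"dp":[10.8,-22.2,0],"rotation":[0,0,-5],"gripper":7.5},
  {"dp":[12.6,-25.9,0],"rotation":[0,0,-6.1],"gripper":7.5},
  {"dp":[14.4,-29.6,0],"rotation":[0,0,-6.1],"gripper":7.5},
  {"dp":[15.8,-32.8,0],"rotation":[0,0,-6.1],"gripper":7.5},
  {"dp":[16,-33.2,3],"rotation":[0,0,-6.1],"gripper":7.5},
  {"dp":[16,-33.2,7],"rotation":[0,0,-6.1],"gripper":7.5},
  {"dp":[16,-33.2,11],"rotation":[0,0,-6.1],"gripper":7.5},
])

```text
t: 19.38
position: [0.4487, -0.113, 0.1773]
tool_rot: [180.0, 0.1, -173.7]
contact_force: [0.2, -0.3, -1.1]
width: 0.0752
grasp_force: 0.0
```

```bash
python3 - <<'E'
from h import *
T=cam("top")
dark(T,(180,190,260,290),.066)
go(.45,-.111,-.003,186.4)
E
```

```text
dark (607.5, 222.2) dims 65.4 103.9 yaw -0.2 px [222. 237.]
go (0.45, -0.111, -0.003, 186.4) dp [-0.73 -0.09 17.19] rot [ 0.27 -0.51 -0.07]  at [ 0.4443 -0.1115  0.169 ] [ 179.73   -0.51 -173.67] w 0.0749 t 19.4333
```

>>> apply_moves([
  {"dp":[-0.1,0,3],"rotation":[0,0,0],"gripper":7.5},
  {"dp":[-0.1,0,7],"rotation":[0,0,0],"gripper":7.5},
  {"dp":[-0.1,0,11],"rotation":[0,0,0],"gripper":7.5},
  {"dp":[-0.1,0,14],"rotation":[0,0,0],"gripper":7.5},
  {"dp":[-0.1,0,16],"rotation":[0,0,0],"gripper":7.5},
  {"dp":[-0.1,0,16],"rotation":[0,0,0],"gripper":7.5},
  {"dp":[-0.1,0,16],"rotation":[0,0,0],"gripper":7.5},
  {"dp":[-0.1,0,16],"rotation":[0,0,0],"gripper":7.5},
])

```text
t: 20.1
position: [0.4508, -0.112, 0.0192]
tool_rot: [179.9, 0.1, -173.6]
contact_force: [0.2, 0.1, -0.0]
width: 0.075
grasp_force: 0.0
```

```bash
python3 - <<'E'
from h import *
go(.45,-.111,-.003,186.4)
E
```

```text
go (0.45, -0.111, -0.003, 186.4) dp [0.07 0.1  2.22] rot [0.05 0.06 0.  ]  at [ 0.4508 -0.112   0.0192] [ 1.7995e+02  6.0000e-02 -1.7360e+02] w 0.075 t 20.1
```

>>> apply_moves([
  {"dp":[0,0.1,1.2],"rotation":[0,0,0],"gripper":7.5},
  {"dp":[0,0.1,1.9],"rotation":[0,0,0],"gripper":7.5},
  {"dp":[0,0.1,2.1],"rotation":[0,0,0],"gripper":7.5},
  {"dp":[0,0.1,2.1],"rotation":[0,0,0],"gripper":6.5},
  {"dp":[0,0.1,2.1],"rotation":[0,0,0],"gripper":5.5},
  {"dp":[0,0.1,2.1],"rotation":[0,0,0],"gripper":5.5},
  {"dp":[0,0.1,2.1],"rotation":[0,0,0],"gripper":5.5},
  {"dp":[0,0.1,2.1],"rotation":[0,0,0],"gripper":5.5},
  {"dp":[0,0.1,2.1],"rotation":[0,0,0],"gripper":5.5},
], force=60)

```text
t: 20.85
position: [0.4495, -0.1108, -0.0026]
tool_rot: [179.9, -0.0, -173.6]
contact_force: [-4.2, 0.7, 12.2]
width: 0.0628
grasp_force: 62.3
```

>>> apply_moves([
  {"dp":[0,0,-0.5],"rotation":[0,0,0],"gripper":5.5},
  {"dp":[0,0,-1.5],"rotation":[0,0,0],"gripper":5.5},
  {"dp":[0,0,-4],"rotation":[0,0,0],"gripper":5.5},
  {"dp":[0,0,-7],"rotation":[0,0,0],"gripper":5.5},
  {"dp":[0,0,-10],"rotation":[0,0,0],"gripper":5.5},
  {"dp":[0,0,-13],"rotation":[0,0,0],"gripper":5.5},
  {"dp":[0,0,-16],"rotation":[0,0,0],"gripper":5.5},
  {"dp":[0,0,-19],"rotation":[0,0,0],"gripper":5.5},
  {"dp":[0,0,-22],"rotation":[0,0,0],"gripper":5.5},
  {"dp":[0,0,-25],"rotation":[0,0,0],"gripper":5.5},
  {"dp":[0,0,-28],"rotation":[0,0,0],"gripper":5.5},
  {"dp":[0,0,-29.5],"rotation":[0,0,0],"gripper":5.5},
])

```text
t: 21.85
position: [0.4499, -0.1112, 0.2955]
tool_rot: [180.0, 0.2, -173.6]
contact_force: [0.7, 0.7, -1.4]
width: 0.0624
grasp_force: 66.1
```

```bash
python3 - <<'E'
from h import *
o=get_obs();print(o["grasp_force"])
go(.606,.2225,.29,180.3)
E
```

```text
66.09621405601501
go (0.606, 0.2225, 0.29, 180.3) dp [-19.23  31.42   0.61] rot [0.02 0.17 6.09]  at [ 0.4499 -0.1112  0.2955] [ 1.7999e+02  1.7000e-01 -1.7361e+02] w 0.0624 t 21.85
```

>>> apply_moves([
  {"dp":[-0.6,1,0],"rotation":[0,0,0],"gripper":5.5},
  {"dp":[-1.9,3.2,0],"rotation":[0,0,0.5],"gripper":5.5},
  {"dp":[-3.8,6.2,0],"rotation":[0,0,1],"gripper":5.5},
  {"dp":[-5.8,9.4,0],"rotation":[0,0,2],"gripper":5.5},
  {"dp":[-7.7,12.6,0],"rotation":[0,0,3],"gripper":5.5},
  {"dp":[-9.7,15.8,0],"rotation":[0,0,4],"gripper":5.5},
  {"dp":[-11.6,19,0],"rotation":[0,0.1,5],"gripper":5.5},
  {"dp":[-13.6,22.2,0],"rotation":[0,0.1,6.1],"gripper":5.5},
  {"dp":[-15.5,25.4,0],"rotation":[0,0.1,6.1],"gripper":5.5},
  {"dp":[-17.5,28.6,0],"rotation":[0,0.1,6.1],"gripper":5.5},
  {"dp":[-19,31,0.6],"rotation":[0,0.1,6.1],"gripper":5.5},
  {"dp":[-19.2,31.4,0.6],"rotation":[0,0.1,6.1],"gripper":5.5},
])

```text
t: 22.85
position: [0.6055, 0.2269, 0.2825]
tool_rot: [179.9, -0.4, -179.5]
contact_force: [-1.6, -0.6, -2.5]
width: 0.0626
grasp_force: 66.1
```

>>> apply_moves([
  {"dp":[0,0,0],"rotation":[0,0,0],"gripper":5.5},
  {"dp":[0,0,2],"rotation":[0,0,0],"gripper":5.5},
  {"dp":[0,0,6],"rotation":[0,0,0],"gripper":5.5},
  {"dp":[0,0,10],"rotation":[0,0,0],"gripper":5.5},
  {"dp":[0,0,14],"rotation":[0,0,0],"gripper":5.5},
  {"dp":[0,0,17],"rotation":[0,0,0],"gripper":5.5},
  {"dp":[0,0,19],"rotation":[0,0,0],"gripper":5.5},
  {"dp":[0,0,20],"rotation":[0,0,0],"gripper":5.5},
  {"dp":[0,0,20],"rotation":[0,0,0],"gripper":5.5},
  {"dp":[0,0,20],"rotation":[0,0,0],"gripper":5.5},
])

```text
t: 23.68
position: [0.6049, 0.2223, 0.0866]
tool_rot: [179.9, -0.1, -179.7]
contact_force: [0.8, 1.0, -0.4]
width: 0.0627
grasp_force: 66.0
```

```bash
python3 - <<'E'
from h import *
o=get_obs();print(o["grasp_force"])
go(.606,.2225,.0645,180.3)
E
```

```text
66.0499620437622
go (0.606, 0.2225, 0.0645, 180.3) dp [-0.11  0.02  2.21] rot [ 0.09 -0.13 -0.03]  at [0.6049 0.2223 0.0866] [ 1.7991e+02 -1.3000e-01 -1.7973e+02] w 0.0627 t 23.6833
```

>>> apply_moves([
  {"dp":[-0.1,0,1],"rotation":[0,0,0],"gripper":5.5},
  {"dp":[-0.1,0,1.8],"rotation":[0,0,0],"gripper":5.5},
  {"dp":[-0.1,0,2.2],"rotation":[0,0,0],"gripper":5.5},
  {"dp":[-0.1,0,2.2],"rotation":[0,0,0],"gripper":5.5},
  {"dp":[-0.1,0,2.2],"rotation":[0,0,0],"gripper":5.5},
])

```text
t: 24.1
position: [0.6058, 0.2227, 0.0635]
tool_rot: [179.9, -0.2, -179.7]
contact_force: [0.3, 0.0, 0.0]
width: 0.0624
grasp_force: 66.3
```

>>> apply_moves([
  {"dp":[0,0,0],"rotation":[0,0,0],"gripper":6.5},
  {"dp":[0,0,0],"rotation":[0,0,0],"gripper":6.8},
  {"dp":[0,0,0],"rotation":[0,0,0],"gripper":7.2},
  {"dp":[0,0,0],"rotation":[0,0,0],"gripper":7.5},
  {"dp":[0,0,0],"rotation":[0,0,0],"gripper":7.5},
])

```text
t: 24.52
position: [0.6057, 0.2227, 0.0635]
tool_rot: [179.9, -0.2, -179.7]
contact_force: [0.2, 0.7, 0.7]
width: 0.075
grasp_force: 0.0
```

>>> apply_moves([
  {"dp":[-0.2,0,0.5],"rotation":[0,0,0],"gripper":7.5},
  {"dp":[-0.2,0,1],"rotation":[0,0,0],"gripper":7.5},
  {"dp":[-0.2,0,1.2],"rotation":[0,0,0],"gripper":7.5},
  {"dp":[-0.2,0,1.2],"rotation":[0,0,0],"gripper":6.8},
  {"dp":[-0.2,0,1.2],"rotation":[0,0,0],"gripper":6.2},
  {"dp":[-0.2,0,1.2],"rotation":[0,0,0],"gripper":6.0},
  {"dp":[-0.2,0,1.2],"rotation":[0,0,0],"gripper":6.0},
  {"dp":[-0.2,0,1.2],"rotation":[0,0,0],"gripper":6.0},
], force=25)

```text
t: 25.18
position: [0.6076, 0.2228, 0.0514]
tool_rot: [179.9, -0.2, -179.7]
contact_force: [0.2, -0.3, -2.7]
width: 0.0646
grasp_force: 28.8
```

>>> apply_moves([
  {"dp":[0,0,0],"rotation":[0,0,0],"gripper":6.6},
  {"dp":[0,0,0],"rotation":[0,0,0],"gripper":7.2},
  {"dp":[0,0,0],"rotation":[0,0,0],"gripper":7.5},
  {"dp":[0,0,0],"rotation":[0,0,0],"gripper":7.5},
  {"dp":[0,0,-1],"rotation":[0,0,0],"gripper":7.5},
  {"dp":[0,0,-3],"rotation":[0,0,0],"gripper":7.5},
  {"dp":[0,0,-6],"rotation":[0,0,0],"gripper":7.5},
  {"dp":[2,0,-7],"rotation":[0,0,0],"gripper":6},
  {"dp":[5,0,-7],"rotation":[0,0,0],"gripper":5},
  {"dp":[8,0,-7],"rotation":[0,0,0],"gripper":3},
  {"dp":[8,0,-7],"rotation":[0,0,0],"gripper":3},
  {"dp":[8,0,-7],"rotation":[0,0,0],"gripper":3},
])

```text
t: 26.18
position: [0.5269, 0.2223, 0.1229]
tool_rot: [179.9, -0.1, -179.7]
contact_force: [1.2, -0.4, 0.7]
width: 0.03
grasp_force: 0.0
```

```bash
python3 - <<'E'
from h import *
T=cam("top");S=cam("side")
dark(T,(180,190,260,290),.074)
b=cv2.resize(S["image"][280:390,230:330,::-1],(600,660)[::1],interpolation=cv2.INTER_CUBIC)[:590]
cv2.imwrite("pics/p4.png",b)
go(.532,.2225,.053,180.3)
E
```

```text
dark (589.3, 258.6) dims 138.0 232.6 yaw -0.7 px [205. 246.]
go (0.532, 0.2225, 0.053, 180.3) dp [-0.35 -0.01  6.96] rot [ 0.11 -0.09  0.  ]  at [0.5286 0.2224 0.1226] [ 1.7989e+02 -9.0000e-02 -1.7970e+02] w 0.0302 t 26.2833
```

View pics/p4.png

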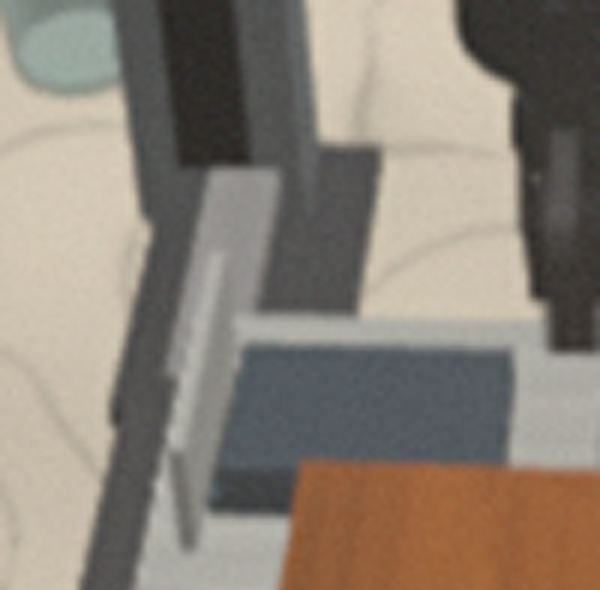

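The side crop shows three tiles flush in width, (240–510, 350–510) in the crop, with a small gap to the fence. Now the end push.

>>> apply_moves([
  {"dp":[0,0,2],"rotation":[0,0,0],"gripper":3},
  {"dp":[0,0,4.5],"rotation":[0,0,0],"gripper":3},
  {"dp":[0,0,6.5],"rotation":[0,0,0],"gripper":3},
  {"dp":[0,0,6.9],"rotation":[0,0,0],"gripper":3},
  {"dp":[-0.4,0,6.9],"rotation":[0,0,0],"gripper":3},
  {"dp":[-0.8,0,6.9],"rotation":[0,0,0],"gripper":3},
  {"dp":[-1.2,0,6.9],"rotation":[0,0,0],"gripper":3},
  {"dp":[-1.5,0,6.9],"rotation":[0,0,0],"gripper":3},
  {"dp":[-1.7,0,6.9],"rotation":[0,0,0],"gripper":3},
  {"dp":[-1.8,0,6.9],"rotation":[0,0,0],"gripper":3},
  {"dp":[-1.9,0,6.9],"rotation":[0,0,0],"gripper":3},
  {"dp":[-1.9,0,6.9],"rotation":[0,0,0],"gripper":3},
])

```text
t: 27.28
position: [0.5468, 0.2224, 0.0528]
tool_rot: [179.9, -0.2, -179.7]
contact_force: [-0.9, 0.4, 0.1]
width: 0.0299
grasp_force: 0.1
```

>>> apply_moves([
  {"dp":[-0.1,0,0],"rotation":[0,0,0],"gripper":3},
  {"dp":[-0.2,0,0],"rotation":[0,0,0],"gripper":3},
  {"dp":[-0.3,0,0],"rotation":[0,0,0],"gripper":3},
  {"dp":[-0.4,0,0],"rotation":[0,0,0],"gripper":3},
  {"dp":[-0.4,0,0],"rotation":[0,0,0],"gripper":3},
  {"dp":[-0.4,0,0],"rotation":[0,0,0],"gripper":3},
])

```text
t: 27.78
position: [0.5507, 0.2224, 0.0526]
tool_rot: [179.9, -0.2, -179.7]
contact_force: [-3.4, -0.4, 1.8]
width: 0.0299
grasp_force: 1.3
```

>>> apply_moves([
  {"dp":[-0.05,0,0],"rotation":[0,0,0],"gripper":3},
  {"dp":[-0.1,0,0],"rotation":[0,0,0],"gripper":3},
  {"dp":[-0.15,0,0],"rotation":[0,0,0],"gripper":3},
  {"dp":[-0.2,0,0],"rotation":[0,0,0],"gripper":3},
  {"dp":[-0.2,0,0],"rotation":[0,0,0],"gripper":3},
  {"dp":[-0.2,0,0],"rotation":[0,0,0],"gripper":3},
])

```text
t: 28.28
position: [0.5513, 0.2223, 0.0523]
tool_rot: [179.9, -0.3, -179.7]
contact_force: [-11.9, -0.3, 7.4]
width: 0.0299
grasp_force: 5.9
```

>>> apply_moves([
  {"dp":[0.5,0,0],"rotation":[0,0,0],"gripper":3},
  {"dp":[2,0,0],"rotation":[0,0,0],"gripper":3},
  {"dp":[2,0,-4],"rotation":[0,0,0],"gripper":5},
  {"dp":[2,0,-6.5],"rotation":[0,0,0],"gripper":7.5},
  {"dp":[-1,0,-6.5],"rotation":[0,0,0],"gripper":7.5},
  {"dp":[-4,0,-6.5],"rotation":[0,0,0],"gripper":7.5},
  {"dp":[-6,0,-6.5],"rotation":[0,0,0],"gripper":7.5},
  {"dp":[-6,0,-4],"rotation":[0,0,0],"gripper":7.5},
  {"dp":[-6,0,-1.5],"rotation":[0,0,0],"gripper":7.5},
  {"dp":[-6,0,0],"rotation":[0,0,0],"gripper":7.5},
  {"dp":[-6,0,0],"rotation":[0,0,0],"gripper":7.0},
  {"dp":[-6,0,0],"rotation":[0,0,0],"gripper":6.0},
], force=25)

```text
t: 29.28
position: [0.6119, 0.2224, 0.052]
tool_rot: [180.0, -0.3, -179.7]
contact_force: [-7.3, -0.1, -5.2]
width: 0.0639
grasp_force: 32.2
```

>>> apply_moves([
  {"dp":[0,0,0],"rotation":[0,0,0],"gripper":6},
  {"dp":[0,0,0],"rotation":[0,0,0],"gripper":6},
  {"dp":[0,0,0],"rotation":[0,0,0],"gripper":6},
  {"dp":[0,0,0],"rotation":[0,0,0],"gripper":7},
  {"dp":[0,0,0],"rotation":[0,0,0],"gripper":7.5},
  {"dp":[0,0,0],"rotation":[0,0,0],"gripper":7.5},
  {"dp":[0,0,-2],"rotation":[0,0,0],"gripper":7.5},
  {"dp":[0,0,-5.5],"rotation":[0,0,0],"gripper":7.5},
  {"dp":[0,0,-7],"rotation":[0,0,0],"gripper":7.5},
  {"dp":[4,0,-7],"rotation":[0,0,0],"gripper":5},
  {"dp":[8,0,-7],"rotation":[0,0,0],"gripper":3},
  {"dp":[8,0,-7],"rotation":[0,0,0],"gripper":3},
])

```text
t: 30.28
position: [0.5252, 0.2209, 0.1216]
tool_rot: [-180.0, -0.5, -179.6]
contact_force: [-1.0, -0.6, 0.9]
width: 0.0395
grasp_force: 0.0
```

>>> apply_moves([
  {"dp":[0,0,1],"rotation":[0,0,0],"gripper":3},
  {"dp":[0,0,4],"rotation":[0,0,0],"gripper":3},
  {"dp":[0,0,6.5],"rotation":[0,0,0],"gripper":3},
  {"dp":[0,0,7],"rotation":[0,0,0],"gripper":3},
  {"dp":[-0.6,0,7],"rotation":[0,0,0],"gripper":3},
  {"dp":[-1.2,0,7],"rotation":[0,0,0],"gripper":3},
  {"dp":[-1.6,0,7],"rotation":[0,0,0],"gripper":3},
  {"dp":[-1.8,0,7],"rotation":[0,0,0],"gripper":3},
  {"dp":[-1.9,0,7],"rotation":[0,0,0],"gripper":3},
  {"dp":[-1.95,0,7],"rotation":[0,0,0],"gripper":3},
  {"dp":[-2,0,7],"rotation":[0,0,0],"gripper":3},
  {"dp":[-2,0,7],"rotation":[0,0,0],"gripper":3},
])

```text
t: 31.28
position: [0.5516, 0.2226, 0.0535]
tool_rot: [179.9, -0.3, -179.7]
contact_force: [-16.1, -0.2, 11.3]
width: 0.0297
grasp_force: 8.0
```

Pressed to the fence. I'll retreat to the near side and up, then check.

>>> apply_moves([
  {"dp":[0.5,0,0],"rotation":[0,0,0],"gripper":3},
  {"dp":[2.5,0,0],"rotation":[0,0,0],"gripper":3},
  {"dp":[4,0,-3],"rotation":[0,0,0],"gripper":1},
  {"dp":[5,0,-7],"rotation":[0,0,0],"gripper":0},
  {"dp":[6,0,-11],"rotation":[0,0,0],"gripper":0},
  {"dp":[6,0,-15],"rotation":[0,0,0],"gripper":0},
  {"dp":[6,0,-19],"rotation":[0,0,0],"gripper":0},
  {"dp":[6,0,-22],"rotation":[0,0,0],"gripper":0},
  {"dp":[6,-4,-23],"rotation":[0,0,0],"gripper":0},
  {"dp":[6,-8,-23],"rotation":[0,0,0],"gripper":0},
  {"dp":[6,-12,-23],"rotation":[0,0,0],"gripper":0},
  {"dp":[6,-16,-23],"rotation":[0,0,0],"gripper":0},
])

```text
t: 32.28
position: [0.4945, 0.0602, 0.2838]
tool_rot: [179.9, -0.0, -179.7]
contact_force: [1.3, -0.3, 0.2]
width: -0.0
grasp_force: 0.0
```

```bash
python3 - <<'E'
from h import *
T=cam("top");S=cam("side")
dark(T,(195,195,250,290),.074)
a=cv2.resize(T["image"][200:280,190:260,::-1],(420,480),interpolation=cv2.INTER_CUBIC);b=cv2.resize(S["image"][300:390,250:320,::-1],(373,480),interpolation=cv2.INTER_CUBIC)
cv2.imwrite("pics/p5.png",np.hstack([a,b]))
o=get_obs();print(o["joint_positions"].round(1))
go(.49,.036,.27,180.3)
for n in["lever_pad","lever_pivot"]:
    A=tip_of(T,n);B=tip_of(S,n); print(n,[x["centre"] for x in A[:1]+B[:1]])
    if A and B: print(tri([T,S],[A[0]["centre"],B[0]["centre"]]).round(4))
E
```

```text
dark (567.7, 208.4) dims 116.9 191.8 yaw -0.8 px [228. 251.]
[ 6.6 11.9  5.2 83.3  0.   6.6]
go (0.49, 0.036, 0.27, 180.3) dp [ 0.46 -2.11  1.38] rot [ 0.03 -0.04 -0.3 ]  at [0.4946 0.0571 0.2838] [ 1.7997e+02 -4.0000e-02 -1.8000e+02] w 0.0001 t 32.3833
lever_pad [[259.7, 261.0]]
lever_pivot [[277.4, 264.0]]
```

View pics/p5.png

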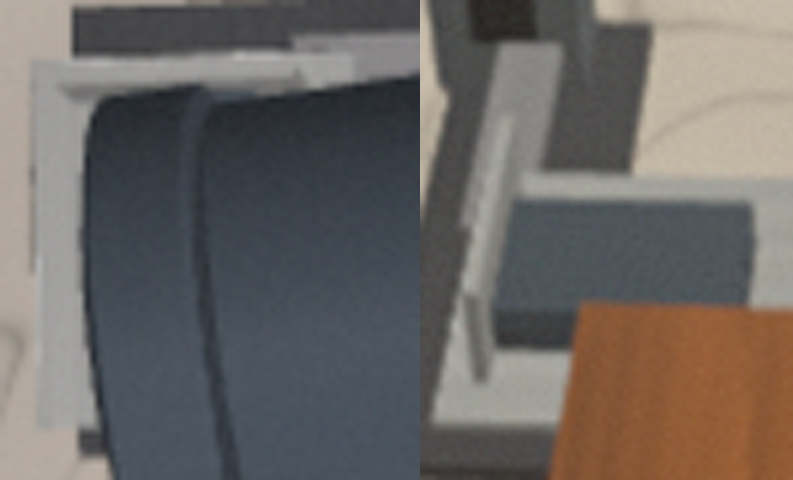

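The stack is against the fence, edges flush (side half, 495–750 × 200–345). Now to the pad.

>>> apply_moves([
  {"dp":[0.5,-1,0.5],"rotation":[0,0,0],"gripper":0},
  {"dp":[0.5,-2.1,1.4],"rotation":[0,0,0],"gripper":0},
  {"dp":[0.5,-2.1,2.5],"rotation":[0,0,0],"gripper":0},
  {"dp":[0.5,-2.1,3.5],"rotation":[0,0,0],"gripper":0},
  {"dp":[0.5,-2.1,4.5],"rotation":[0,0,0],"gripper":0},
  {"dp":[0.5,-2.1,5],"rotation":[0,0,0],"gripper":0},
  {"dp":[0.5,-2.1,5.5],"rotation":[0,0,0],"gripper":0},
  {"dp":[0.5,-2.1,5.5],"rotation":[0,0,0],"gripper":0},
])

```text
t: 33.25
position: [0.489, 0.0413, 0.2269]
tool_rot: [179.9, -0.2, -179.7]
contact_force: [-0.1, 2.7, 3.0]
width: -0.0001
grasp_force: 1.7
```

```bash
python3 - <<'E'
from h import *
S=cam("side"); save(S,"l1.png",(220,200,400,380),3.2)
go(.48,.036,.17,180)
E
```

```text
go (0.48, 0.036, 0.17, 180) dp [ 0.91 -0.54  5.76] rot [ 0.11 -0.16  0.33]  at [0.4893 0.0413 0.2276] [ 1.7989e+02 -1.6000e-01 -1.7967e+02] w -0.0001 t 33.3
```

View pics/l1.png

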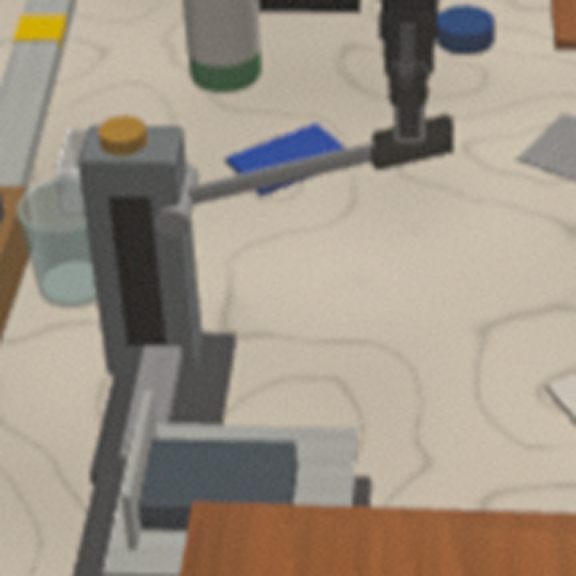

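The crop shows the closed fingers on the pad at about (410,135) in the crop, mid-pad. Stack intact. Start stroke 1.

>>> apply_moves([
  {"dp":[0.2,-0.3,0.8],"rotation":[0,0,0],"gripper":0},
  {"dp":[0.5,-0.3,2],"rotation":[0,0,0],"gripper":0},
  {"dp":[0.7,-0.3,3.2],"rotation":[0,0,0],"gripper":0},
  {"dp":[0.9,-0.3,4.5],"rotation":[0,0,0],"gripper":0},
  {"dp":[1.1,-0.3,6],"rotation":[0,0,0],"gripper":0},
  {"dp":[1,-0.3,7.5],"rotation":[0,0,0],"gripper":0},
  {"dp":[0.9,-0.3,9],"rotation":[0,0,0],"gripper":0},
  {"dp":[0.6,-0.3,10.5],"rotation":[0,0,0],"gripper":0},
  {"dp":[0.2,-0.3,11.5],"rotation":[0,0,0],"gripper":0},
  {"dp":[0,-0.3,12.3],"rotation":[0,0,0],"gripper":0},
  {"dp":[-0.2,-0.3,13],"rotation":[0,0,0],"gripper":0},
  {"dp":[-0.4,-0.3,13.4],"rotation":[0,0,0],"gripper":0},
])

```text
t: 34.3
position: [0.4938, 0.0382, 0.0947]
tool_rot: [179.9, -0.0, -179.7]
contact_force: [-35.5, -0.5, 91.9]
width: 0.0004
grasp_force: 49.5
```

>>> apply_moves([
  {"dp":[0,0,-1],"rotation":[0,0,0],"gripper":0},
  {"dp":[0.5,0,-3],"rotation":[0,0,0],"gripper":0},
  {"dp":[1,0,-5],"rotation":[0,0,0],"gripper":0},
  {"dp":[1.3,0,-7],"rotation":[0,0,0],"gripper":0},
  {"dp":[1.3,0,-9],"rotation":[0,0,0],"gripper":0},
  {"dp":[1,0,-11],"rotation":[0,0,0],"gripper":0},
  {"dp":[0.7,0,-13],"rotation":[0,0,0],"gripper":0},
  {"dp":[0.4,0,-14.5],"rotation":[0,0,0],"gripper":0},
  {"dp":[0.4,0,-15.4],"rotation":[0,0,0],"gripper":0},
  {"dp":[0.4,0,-15.4],"rotation":[0,0,0],"gripper":0},
])

```text
t: 35.13
position: [0.4901, 0.0378, 0.2492]
tool_rot: [179.9, -0.0, -179.7]
contact_force: [-0.0, 0.3, 0.6]
width: 0.0001
grasp_force: 0.0
```

```bash
python3 - <<'E'
from h import *
S=cam("side"); save(S,"l2.png",(220,200,400,380),3.2)
go(.49,.038,.1,180.3)
E
```

```text
go (0.49, 0.038, 0.1, 180.3) dp [-0.08 -0.   14.78] rot [ 0.08 -0.11 -0.01]  at [0.4895 0.0378 0.2478] [ 1.7992e+02 -1.1000e-01 -1.7970e+02] w -0.0 t 35.1833
```

View pics/l2.png

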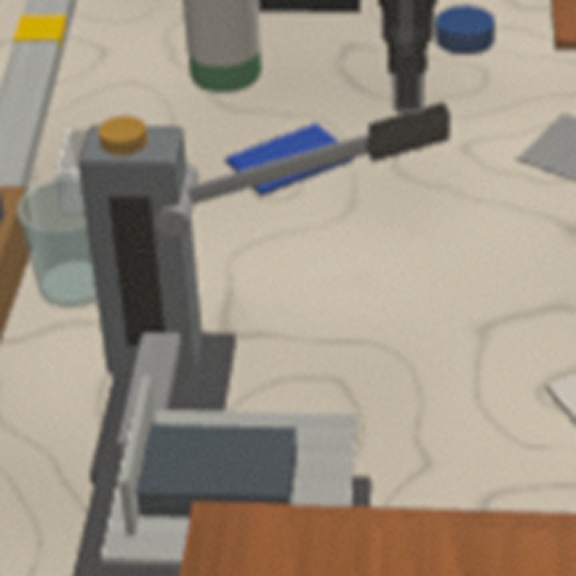

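Stroke 1 raised the platform one step (stack top edge moved from y=440 to 428), and the lever is back at rest. Stroke 2.

>>> apply_moves([
  {"dp":[0,0,2.2],"rotation":[0,0,0],"gripper":0},
  {"dp":[0.4,0,4],"rotation":[0,0,0],"gripper":0},
  {"dp":[0.8,0,5.8],"rotation":[0,0,0],"gripper":0},
  {"dp":[1,0,7.6],"rotation":[0,0,0],"gripper":0},
  {"dp":[1,0,9.4],"rotation":[0,0,0],"gripper":0},
  {"dp":[0.9,0,11],"rotation":[0,0,0],"gripper":0},
  {"dp":[0.6,0,12.4],"rotation":[0,0,0],"gripper":0},
  {"dp":[0.3,0,13.5],"rotation":[0,0,0],"gripper":0},
  {"dp":[0,0,14.3],"rotation":[0,0,0],"gripper":0},
  {"dp":[-0.2,0,14.7],"rotation":[0,0,0],"gripper":0},
  {"dp":[-0.2,0,14.9],"rotation":[0,0,0],"gripper":0},
  {"dp":[-0.2,0,14.9],"rotation":[0,0,0],"gripper":0},
])

```text
t: 36.18
position: [0.4907, 0.038, 0.0978]
tool_rot: [179.9, -0.2, -179.7]
contact_force: [0.2, 0.4, 10.0]
width: -0.0003
grasp_force: 4.9
```

>>> apply_moves([
  {"dp":[-0.1,0,0.2],"rotation":[0,0,0],"gripper":0},
  {"dp":[-0.1,0,0.2],"rotation":[0,0,0],"gripper":0},
])

```text
t: 36.35
position: [0.4915, 0.038, 0.0959]
tool_rot: [179.9, -0.2, -179.7]
contact_force: [0.5, 0.2, 11.8]
width: -0.0002
grasp_force: 5.0
```

>>> apply_moves([
  {"dp":[0.1,0,-1],"rotation":[0,0,0],"gripper":0},
  {"dp":[0.6,0,-3],"rotation":[0,0,0],"gripper":0},
  {"dp":[1,0,-5],"rotation":[0,0,0],"gripper":0},
  {"dp":[1.2,0,-7],"rotation":[0,0,0],"gripper":0},
  {"dp":[1.2,0,-9],"rotation":[0,0,0],"gripper":0},
  {"dp":[0.9,0,-11],"rotation":[0,0,0],"gripper":0},
  {"dp":[0.6,0,-13],"rotation":[0,0,0],"gripper":0},
  {"dp":[0.3,0,-14.5],"rotation":[0,0,0],"gripper":0},
  {"dp":[0.3,0,-15.1],"rotation":[0,0,0],"gripper":0},
  {"dp":[0.3,0,-15.1],"rotation":[0,0,0],"gripper":0},
])

```text
t: 37.18
position: [0.4893, 0.0378, 0.2475]
tool_rot: [179.9, -0.2, -179.7]
contact_force: [0.2, 0.6, 0.0]
width: 0.0001
grasp_force: 0.0
```

```bash
cat > st.py <<'E'
from h import *
import sys
S=cam("side")
o=get_obs()
# stack top-colour patch: upper boundary row of slate region & platform z from fence_foot
im=S["image"].astype(int)
col=im[300:380,285:308].mean(1)
m=(abs(col-[73,82,90]).max(1)<18)&(col[:,2]-col[:,0]>4)
print("slate rows",np.where(m)[0][:1]+300, [ (np.round(x["centre"],1).tolist(),round(x["confidence"],2)) for x in tip_of(S,"fence_foot")[:1]+tip_of(S,"lever_pad")[:1]])
go(.49,.038,.1,180.3)
E
python3 st.py
```

```text
slate rows [329] [([287.2, 344.0], 0.61), ([346.7, 240.6], 0.96)]
go (0.49, 0.038, 0.1, 180.3) dp [-0.24  0.   14.6 ] rot [ 0.07 -0.3  -0.  ]  at [0.4884 0.0378 0.246 ] [ 179.93   -0.3  -179.7 ] w -0.0004 t 37.3333
```

>>> apply_moves([
  {"dp":[0,0,2.2],"rotation":[0,0,0],"gripper":0},
  {"dp":[0.4,0,4],"rotation":[0,0,0],"gripper":0},
  {"dp":[0.8,0,5.8],"rotation":[0,0,0],"gripper":0},
  {"dp":[1,0,7.6],"rotation":[0,0,0],"gripper":0},
  {"dp":[1,0,9.4],"rotation":[0,0,0],"gripper":0},
  {"dp":[0.9,0,11],"rotation":[0,0,0],"gripper":0},
  {"dp":[0.6,0,12.4],"rotation":[0,0,0],"gripper":0},
  {"dp":[0.3,0,13.5],"rotation":[0,0,0],"gripper":0},
  {"dp":[0,0,14.3],"rotation":[0,0,0],"gripper":0},
  {"dp":[-0.2,0,14.8],"rotation":[0,0,0],"gripper":0},
  {"dp":[-0.2,0,15.1],"rotation":[0,0,0],"gripper":0},
  {"dp":[-0.2,0,15.1],"rotation":[0,0,0],"gripper":0},
])

```text
t: 38.33
position: [0.4907, 0.038, 0.0957]
tool_rot: [179.9, -0.2, -179.7]
contact_force: [1.3, 0.0, 11.3]
width: 0.0003
grasp_force: 4.9
```

>>> apply_moves([
  {"dp":[0.1,0,-1],"rotation":[0,0,0],"gripper":0},
  {"dp":[0.6,0,-3],"rotation":[0,0,0],"gripper":0},
  {"dp":[1,0,-5],"rotation":[0,0,0],"gripper":0},
  {"dp":[1.2,0,-7],"rotation":[0,0,0],"gripper":0},
  {"dp":[1.2,0,-9],"rotation":[0,0,0],"gripper":0},
  {"dp":[0.9,0,-11],"rotation":[0,0,0],"gripper":0},
  {"dp":[0.6,0,-13],"rotation":[0,0,0],"gripper":0},
  {"dp":[0.2,0,-14.5],"rotation":[0,0,0],"gripper":0},
  {"dp":[0.2,0,-15.1],"rotation":[0,0,0],"gripper":0},
  {"dp":[0.2,0,-15.1],"rotation":[0,0,0],"gripper":0},
])

```text
t: 39.17
position: [0.4893, 0.0378, 0.2476]
tool_rot: [179.9, -0.2, -179.7]
contact_force: [-0.7, -0.2, 0.4]
width: -0.0
grasp_force: 0.0
```

```bash
python3 st.py
```

```text
slate rows [323] [([264.2, 339.4], 0.67), ([344.7, 236.1], 0.74)]
go (0.49, 0.038, 0.1, 180.3) dp [-0.24  0.   14.6 ] rot [ 0.08 -0.3  -0.  ]  at [0.4883 0.0378 0.246 ] [ 179.92   -0.3  -179.7 ] w 0.0001 t 39.3167
```

>>> apply_moves([
  {"dp":[0,0,2.2],"rotation":[0,0,0],"gripper":0},
  {"dp":[0.4,0,4],"rotation":[0,0,0],"gripper":0},
  {"dp":[0.8,0,5.8],"rotation":[0,0,0],"gripper":0},
  {"dp":[1,0,7.6],"rotation":[0,0,0],"gripper":0},
  {"dp":[1,0,9.4],"rotation":[0,0,0],"gripper":0},
  {"dp":[0.9,0,11],"rotation":[0,0,0],"gripper":0},
  {"dp":[0.6,0,12.4],"rotation":[0,0,0],"gripper":0},
  {"dp":[0.3,0,13.5],"rotation":[0,0,0],"gripper":0},
  {"dp":[0,0,14.3],"rotation":[0,0,0],"gripper":0},
  {"dp":[-0.2,0,14.8],"rotation":[0,0,0],"gripper":0},
  {"dp":[-0.2,0,15.1],"rotation":[0,0,0],"gripper":0},
  {"dp":[-0.2,0,15.1],"rotation":[0,0,0],"gripper":0},
])

```text
t: 40.32
position: [0.4906, 0.038, 0.0957]
tool_rot: [179.9, -0.2, -179.7]
contact_force: [0.2, 0.4, 11.2]
width: 0.0004
grasp_force: 4.8
```

>>> apply_moves([
  {"dp":[0.1,0,-1],"rotation":[0,0,0],"gripper":0},
  {"dp":[0.6,0,-3],"rotation":[0,0,0],"gripper":0},
  {"dp":[1,0,-5],"rotation":[0,0,0],"gripper":0},
  {"dp":[1.2,0,-7],"rotation":[0,0,0],"gripper":0},
  {"dp":[1.2,0,-9],"rotation":[0,0,0],"gripper":0},
  {"dp":[0.9,0,-11],"rotation":[0,0,0],"gripper":0},
  {"dp":[0.6,0,-13],"rotation":[0,0,0],"gripper":0},
  {"dp":[0.2,0,-14.5],"rotation":[0,0,0],"gripper":0},
  {"dp":[0.2,0,-15.1],"rotation":[0,0,0],"gripper":0},
  {"dp":[0.2,0,-15.1],"rotation":[0,0,0],"gripper":0},
])

```text
t: 41.15
position: [0.4892, 0.0378, 0.2476]
tool_rot: [179.9, -0.2, -179.7]
contact_force: [-0.4, 0.5, -0.1]
width: -0.0001
grasp_force: 0.0
```

```bash
python3 st.py
```

```text
slate rows [318] [([263.4, 333.3], 0.9), ([344.4, 239.0], 0.65)]
go (0.49, 0.038, 0.1, 180.3) dp [-0.24  0.   14.61] rot [ 0.07 -0.29 -0.  ]  at [0.4884 0.0378 0.2461] [ 179.93   -0.29 -179.7 ] w 0.0002 t 41.3
```

>>> apply_moves([
  {"dp":[0,0,-2],"rotation":[0,0,0],"gripper":0},
  {"dp":[1,-1,-5],"rotation":[0,0,0],"gripper":0},
  {"dp":[3,-4,-6],"rotation":[0,0,0],"gripper":0},
  {"dp":[5,-8,-6],"rotation":[0,0,0],"gripper":0},
  {"dp":[7,-12,-6],"rotation":[0,0,0],"gripper":0},
  {"dp":[9,-16,-6],"rotation":[0,0,0],"gripper":0},
  {"dp":[11,-20,-6],"rotation":[0,0,0],"gripper":0},
  {"dp":[12,-24,-6],"rotation":[0,0,0],"gripper":0},
  {"dp":[13,-28,-6],"rotation":[0,0,0],"gripper":0},
  {"dp":[13,-30,-6],"rotation":[0,0,0],"gripper":0},
  {"dp":[13,-30,-6],"rotation":[0,0,0],"gripper":0},
  {"dp":[13,-30,-6],"rotation":[0,0,0],"gripper":0},
])

```text
t: 42.3
position: [0.36, -0.2638, 0.3061]
tool_rot: [179.8, -0.3, -179.9]
contact_force: [0.5, 0.7, 0.7]
width: 0.0
grasp_force: 0.0
```

```bash
python3 - <<'E'
from h import *
T=cam("top");S=cam("side")
for z in(.1215,.1375): print(z,proj(S,[[.5625,.19,z],[.60,.19,z],[.6625,.19,z]]).round(1).tolist()); dark(T,(195,190,250,290),z)
im=S["image"].astype(int)
for c in(285,295,303): print(c,[(r,im[r,c].tolist()) for r in range(314,323)])
for n in["lever_pad","lever_pivot","fence_foot"]:
    A=tip_of(T,n);B=tip_of(S,n)
    if A and B: print(n,tri([T,S],[A[0]["centre"],B[0]["centre"]]).round(4))
for n in ["tumbler","jigger","bitters","spirit","spacers","trowel","tape_roll"]:
    a=tip_of(T,n); print(n,[toz(T,x["centre"],0)[0][:2].round(3) for x in a[:1]])
print([ (r["centre"],T["image"][r["region"]].mean(0).round()) for r in regions_of(T,"tile1")])
E
```

```text
0.1215 [[310.6, 322.2], [293.3, 321.7], [264.5, 321.0]]
dark (613.9, 225.2) dims 68.0 102.8 yaw -0.2 px [217. 232.]
0.1375 [[310.3, 316.6], [292.8, 316.2], [263.9, 315.4]]
dark (611.7, 222.4) dims 67.2 101.6 yaw -0.2 px [217. 232.]
285 [(314, [169, 171, 163]), (315, [162, 162, 153]), (316, [124, 125, 125]), (317, [83, 91, 95]), (318, [78, 84, 90]), (319, [83, 89, 94]), (320, [79, 86, 92]), (321, [78, 86, 90]), (322, [80, 89, 94])]
295 [(314, [167, 166, 160]), (315, [164, 162, 156]), (316, [132, 134, 131]), (317, [93, 100, 102]), (318, [79, 85, 90]), (319, [84, 89, 94]), (320, [79, 87, 93]), (321, [84, 91, 95]), (322, [83, 90, 94])]
303 [(314, [170, 166, 161]), (315, [164, 163, 155]), (316, [138, 139, 135]), (317, [105, 109, 110]), (318, [83, 91, 93]), (319, [82, 89, 93]), (320, [83, 87, 93]), (321, [84, 92, 98]), (322, [85, 92, 96])]
lever_pad [0.4885 0.0409 0.2441]
lever_pivot [0.6551 0.0362 0.1575]
fence_foot [0.66   0.2278 0.135 ]
tumbler [array([ 0.764, -0.052])]
jigger [array([0.398, 0.42 ])]
bitters [array([0.31, 0.34])]
spirit [array([ 0.692, -0.395])]
spacers [array([ 0.766, -0.197])]
trowel []
tape_roll [array([ 0.452, -0.462])]
[([402.5, 235.6], array([ 47.,  75., 142.])), ([216.3, 231.3], array([72., 80., 87.])), ([289.8, 269.5], array([72., 70., 70.])), ([277.0, 339.9], array([187., 180., 174.]))]
```

```bash
python3 -c "
from station import *
print(sign_off())"
```

```text
the job is handed in; nothing more can be done
None
```

The job is handed in: all three loose slate tiles are stacked against the fence, measuring square as far as the cameras can tell. The platform is fully raised after four strokes and the lever is back at rest. On the first carry the held tile pressed the lever at about 49 N, so it was part-stroked early, but it sprang back with the platform still down. The bystanders still measure within about 15 mm of where they started, about the scatter of the detector, except the trowel, which was not detected in the last check.

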